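# Load and start a cartridge analyser

## Robot

A 6-joint arm with a two-finger parallel gripper is mounted at the origin on the work surface. World frame = base frame: x ahead of the robot, y to its left, z up, the work surface at z = 0. Lengths are in m, angles in rad, forces in N, time in s.
With the tool pointing down it reaches from about 0.35 to 0.95 m from the base axis. Payload 17.4 kg.
Tool frame: the origin (TCP) lies at the very end of the fingers, on their centre line; the grasp point (between the pads) lies manip.tcp_to_grasp behind it (manip.tcp_to_grasp is the distance from the TCP to the grasp point, in m); z points along the fingers, y is the line along which they close (so a half turn about z gives the same grasp; the last joint's range is limited). The gripper opens to 93 mm and grips with 3 to 60 N. Pads are 15 mm wide; open, the fingers measure 128 mm over their backs; the gripper's body (75 mm by 188 mm) begins 65 mm behind the grasp point.
Start: joints at [-0.038, 0.116, 1.442, -0, 1.584, -0.038], TCP at [0.675, -0, 0.219] pointing down, gripper open.
Joint ranges: [-2.83, 2.83], [-0.83, 2.19], [0.07, 2.5], [-1.14, 4.28], [0.01, 3], [-2.97, 2.97]. Speed limits (rad/s): [1.89, 1.89, 2.22, 3.14, 3.14, 3.14].

## Interface

Orientations are given as a unit quaternion [w, x, y, z].
In Python, from station import manip gives the robot as it stands. The module is installed in compiled form; this text tells all that it offers.
- The arm moves only by the tool move_arm, never from a script. Its argument "increments" is a list of rows, each a list of 2 entries, a list of its own where there are three numbers: the shift along the world's x, y, z each as a share of 0.05 m, from -1 to 1, then the turn, a rotation vector about the world's x, y, z each as a share of 6 degrees, from -1 to 1. A call has 1 to 5 rows; each row shifts and turns the commanded pose from where the row before left it; what a row does not reach is not made up. A row lasts 1/12 s, in which the tool goes at most 41.7 mm and 7.16 degrees, less where a joint would pass 70% of its speed; a pose out of reach is approached as far as the arm can. A call with a number of a shift or a turn outside -1 to 1 is refused whole. A call with a gripper value outside its range is refused whole. "fingers" is the closure, from -1 (fully open) to 1 (shut), set as the call begins (left out, the last holds). The fingers move at their own pace and stop on an object; "newtons" is the grip in N (left out, the last holds). Time passes only in rows, so rows that do not move let the fingers close. It gives the time, the measured TCP pose, the force, the opening and the grip force at its end, in the units of the state.
- manip.sense(): the state, without advancing time (a new reading comes with each control period).
- manip.get_image(name): name is "scene" or "side" or "wrist"; returns a dict with "color" (400x640x3 uint8, blue, green, red), "K" (3x3 intrinsics, pixels), "origin" and "rotation" of the camera in the world. Camera axes: x right, y down, z forward; pixel columns grow to the right and rows downward; lengths in m; the calibration is good to about 2 mm. A picture is of the moment at which its call begins. There is no depth.
- manip.close_job(): hands the job in; it is judged then, once.
Trained networks look in a picture, given as the dict that the camera call returned (one of the last four; its "shot" number tells which), for a name from the list of things; names that differ only in an ending like _2 or _b are one class to them, and where a whole thing is asked for, a point or a joint stands for the part that bears it (a point fixed in the world has none). Each returns a list of dicts, best first, with "conf" (0 to 1); they miss things now and then, are a little off and sometimes report something else, mostly with a low value. They report only what shows in the picture. A call takes as long as a camera call.
- manip.find_in(picture, label): "point" ([column, row] as shares, 0 to 1, of the picture: columns of its width, rows of its height, amid what is visible of it).
- manip.masks_of(picture, label): "mask" (400x640 bool, what is visible of it) and "point" ([column, row] as shares, 0 to 1, of the picture: columns of its width, rows of its height, amid what is visible of it).
The state is a dict: "time_s": time; "joint_positions": joint angles; "qvel": joint speeds; "joint_torque": joint torques, N m; "tool_pos": TCP position; "tool_rot": TCP orientation; "force": force on the tool from outside, world axes, zero at the start; "ft_torque": the same for the moment, N m; "grip_width": finger opening in m; "gripper_force": force on a finger pad.
Only numpy, scipy, OpenCV 4.12 (cv2) and the standard library are available. Lean on these libraries where they do the work, as an engineer would, in place of code of your own. Each camera call takes 0.05 s, during which the arm holds its last target. There are 200 camera calls.

## Task

Draw the analyser's tray by its orange post all the way out to its loading end, then load every blue-finned test cartridge from the bench into it, one to a bay, lying flat on the bay floor. Then push the tray along the rail, fully home into the chamber until it clicks in, then press the clear lid shut past its catch so that it stays shut, and finally slide the yellow selector on the console all the way to its green end. Leave the tube rack, the amber bottle and the swab jar where they stand.

Things in the scene. Friction and masses are not known exactly. Their poses are not given: they have to be found in the camera images.
- chamber_mouth (a point): white fixed analyser, 150 mm deep, 595 long. Frame: mid-depth on its deck (45 mm over the bench) at the chamber's right mouth; +y along the rail into the chamber, +x away from the robot. Low loading deck y -275..0 mm; chamber 0..206, open at the mouth, walls at x = -70 and 70, 10 thick, up to 70 above this frame; console 207..317, top 45 above this frame. Position and yaw (+-0.1 rad) vary
- carriage (a joint): grey tray on the rail: 0 m at the loading end stop, grows along the analyser's +y to 0.240 m, its stop fully home in the chamber. Spring-ball detents at both ends need about 6 N to pass (crest 8 mm from each stop, onto which the ball then draws the tray); about 1.5 N of friction between: it stays where left. Starts between 0.06 and 0.20
- tray_mid (a point): centre of the tray's floor surface (56 mm above the bench); axes as the analyser's, moves with the tray. The tray is 88 x 187 mm with rims and dividers 12 mm high, making four bays in a row along y
- bay0 (a point): centre of the floor of the bay nearest the orange post (69 mm to -y of tray_mid). Each bay is 78 mm along x and 43 mm along y inside, walls 12 mm high, open above
- bay1 (a point): centre of the floor of the second bay (23 mm to -y of tray_mid)
- bay2 (a point): centre of the floor of the third bay (23 mm to +y of tray_mid)
- bay3 (a point): centre of the floor of the fourth bay, next to the chamber (69 mm to +y of tray_mid)
- post_top (a point): centre of the top of the orange grip post at the tray's right-hand (-y) end: 16 mm (x) x 24 mm (y) and 50 mm tall, standing on a 12 mm high foot; it moves with the tray and stays just outside the chamber when the tray is home
- lid (a joint): clear teal-edged lid, 150 (x) x 205 (y) x 10 mm, hinged at the chamber's left (+y) end: 0 rad shut, grows as its right edge rises; starts 0.95 to 1.15. Stiff hinge: stays where left, about 4 N at the pad moves it. In the last 0.1 rad a spring catch adds about 6 N (peaks to 20 N in passing); past its crest (0.043 rad) the lid snaps to 0 and stays, short of it it stays ajar
- lid_hinge (a point): middle of the lid's hinge axis (which runs along the analyser's x), at the underside of the lid plate, 115 mm above the bench
- lid_pad (a point): centre of the blue press strip (110 x 26 mm) on the lid's outer face, 178 mm from the hinge axis along the lid; turns with the lid, z out of the lid's outer face
- selector (a joint): yellow selector on the console at the analyser's left end: 0 m at the red end, grows as it slides along the analyser's +x (away from the robot) to its end stop at 0.070 m, by the green patch; starts within 20 mm of the red end; about 2 N of friction, stays where left
- selector_top (a point): centre of the top of the yellow selector grip, 24 mm (x) x 16 mm (y), standing 36 mm out of the console's top
- cart0: test cartridge, 70 g: white body 70 mm (x) x 36 mm (y) x 18 mm tall, with a blue grip fin 44 mm (x) x 12 mm (y) standing 24 mm up from the middle of its top (42 mm in all); origin at the centre of its underside, z up. Three or four of the five are present, on the bench; it fits a bay either way round, long side along the bay's x
- cart1: test cartridge, 70 g: white body 70 mm (x) x 36 mm (y) x 18 mm tall, with a blue grip fin 44 mm (x) x 12 mm (y) standing 24 mm up from the middle of its top (42 mm in all); origin at the centre of its underside, z up. Three or four of the five are present, on the bench; it fits a bay either way round, long side along the bay's x
- cart2: test cartridge, 70 g: white body 70 mm (x) x 36 mm (y) x 18 mm tall, with a blue grip fin 44 mm (x) x 12 mm (y) standing 24 mm up from the middle of its top (42 mm in all); origin at the centre of its underside, z up. Three or four of the five are present, on the bench; it fits a bay either way round, long side along the bay's x
- cart3: test cartridge, 70 g: white body 70 mm (x) x 36 mm (y) x 18 mm tall, with a blue grip fin 44 mm (x) x 12 mm (y) standing 24 mm up from the middle of its top (42 mm in all); origin at the centre of its underside, z up. Three or four of the five are present, on the bench; it fits a bay either way round, long side along the bay's x
- cart4: test cartridge, 70 g: white body 70 mm (x) x 36 mm (y) x 18 mm tall, with a blue grip fin 44 mm (x) x 12 mm (y) standing 24 mm up from the middle of its top (42 mm in all); origin at the centre of its underside, z up. Three or four of the five are present, on the bench; it fits a bay either way round, long side along the bay's x
- tube_rack: bystander: loose white rack of capped tubes, 70 x 200 x 111 mm, origin under its centre
- reagent: bystander: loose amber reagent bottle, 60 mm across, 130 mm tall, origin under its centre
- swab_jar: bystander: loose glass swab jar, 70 mm across, 100 mm tall, origin under its centre

How it is judged:
By the outcome, as a careful person would: the job done as asked, in the order asked, and still so for the second after the job is handed in, with the robot touching nothing.
Of cart0, cart1, cart2, cart3, cart4 only 3 to 4 are there at a start; the rules pass over those that are not, and their reading is None.
At some moment in a run one of cart0, cart1, cart2, cart3, cart4 may be knocked a few centimetres aside while the robot is not near it.
Once in a run the grip may slacken for a moment while it holds something.
It also fails if it takes over 210 s, if anything falls off the work surface, if the arm or the gripper's body presses on something with over 40 N, if the wrist force passes 120 N, or if a joint passes its speed limit or range.

## Working session

There is one attempt and no reset: what is moved stays moved. The work goes in short steps, Python scripts to look and compute and a tool call to move; the robot and the scene stay as the last step left them, time stands still between calls to the robot, and variables do not carry over. Pictures are saved under pics/ and viewed, at most 15 in all, crops included, and the job is handed in when it is done.

Besides the shell and the picture viewer there is one more tool, called after "Request:" as a command line: name --argument value ..., lists and objects as JSON in quotes. move_arm: Moves the arm, as the interface text tells. Its arguments: {"type":"object","properties":{"increments":{"type":"array"},"fingers":{"type":"number"},"newtons":{"type":"number"}},"required":["increments"]}

```bash
mkdir -p pics; cat > h.py <<'E'
import numpy as np,cv2
from station import manip
def shot(n,save=None):
    p=manip.get_image(n)
    if save: cv2.imwrite(f'pics/{save}.png',p['color'])
    return p
def ray(p,uv):
    d=np.linalg.inv(p['K'])@np.array([uv[0],uv[1],1.]); d=np.array(p['rotation'])@d
    return np.array(p['origin']),d/np.linalg.norm(d)
def atz(p,uv,z):
    o,d=ray(p,uv); return o+d*(z-o[2])/d[2]
def proj(p,X):
    c=np.array(p['rotation']).T@(np.array(X)-np.array(p['origin'])); u=p['K']@c; return u[:2]/u[2]
def tri(obs):
    A=np.zeros((3,3));b=np.zeros(3)
    for p,uv in obs:
        o,d=ray(p,uv);M=np.eye(3)-np.outer(d,d);A+=M;b+=M@o
    return np.linalg.solve(A,b)
def px(f): return np.array(f['point'])*[640,400]
E
python3 - <<'E'
from h import *
print(manip.tcp_to_grasp, manip.sense())
for c in ['scene','side','wrist']:
    p=shot(c,'a_'+c); print(c,p['origin'],p['rotation'],p['K'])
    for n in ['cart0','post_top','lid_pad','selector_top','tray_mid','tube_rack','reagent','swab_jar']:
        print(n,[(px(f).round(0).tolist(),round(f['conf'],2)) for f in manip.find_in(p,n)][:6])
E
```

```text
0.0188 {'time_s': 0.0, 'joint_positions': array([-3.77742678e-02,  1.16478604e-01,  1.44228841e+00, -4.60541235e-05,
        1.58400109e+00, -3.77889332e-02]), 'qvel': array([ 5.60287847e-04, -2.26730026e-04,  3.44317259e-04, -3.24271225e-04,
        3.41355276e-05, -6.94804150e-04]), 'joint_torque': array([-2.39607485e-03, -7.21266031e+01, -6.22611737e+01,  7.77577632e-02,
        2.38535833e-02, -2.17692599e-05]), 'tool_pos': array([6.74784564e-01, 2.64687989e-06, 2.17895790e-01]), 'tool_rot': array([-4.15329449e-04,  7.07101679e-01,  7.07111638e-01, -4.16473487e-04]), 'force': array([ 0.35081341, -1.28844169,  0.237678  ]), 'ft_torque': array([0.01163142, 0.01540811, 0.01872222]), 'gripper_force': 0.0, 'grip_width': 0.09323557699875919}
scene [1.34738468 0.58481691 1.11859698] [-0.1677903   0.42352551  0.83025423 -0.32117047] [[473.72893997   0.         319.16902754]
 [  0.         473.72893997 206.65839743]
 [  0.           0.           1.        ]]
cart0 [([226.0, 159.0], 0.64), ([317.0, 181.0], 0.56), ([293.0, 170.0], 0.52), ([305.0, 216.0], 0.16)]
post_top [([306.0, 215.0], 0.
[... 610 characters left out ...]
 154.0], 0.71), ([382.0, 208.0], 0.32)]
selector_top [([442.0, 333.0], 0.32)]
tray_mid [([336.0, 227.0], 0.72)]
tube_rack [([384.0, 207.0], 0.74)]
reagent [([441.0, 332.0], 0.71)]
swab_jar [([233.0, 174.0], 0.97)]
wrist [0.67465356 0.07129359 0.38451035] [ 1.28302380e-01  9.91735055e-01  1.32619463e-04 -2.50459715e-04] [[314.11987417   0.         324.68631993]
 [  0.         314.11987417 197.41371375]
 [  0.           0.           1.        ]]
cart0 [([137.0, 226.0], 0.82), ([268.0, 148.0], 0.33)]
post_top [([267.0, 148.0], 0.63)]
lid_pad []
selector_top [([267.0, 149.0], 0.31)]
tray_mid [([269.0, 149.0], 0.67)]
tube_rack [([447.0, 90.0], 0.88), ([266.0, 145.0], 0.58)]
reagent []
swab_jar []
```

View pics/a_scene.png

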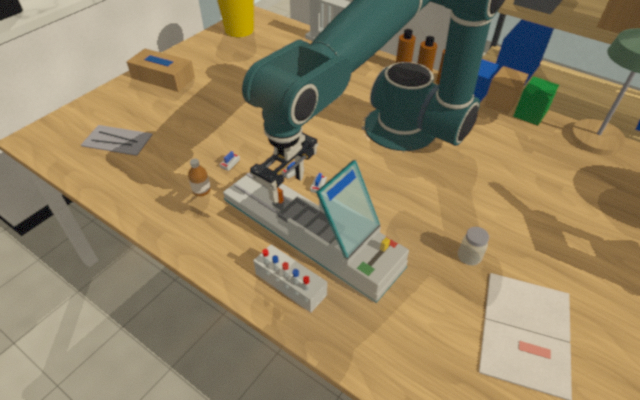

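View pics/a_side.png

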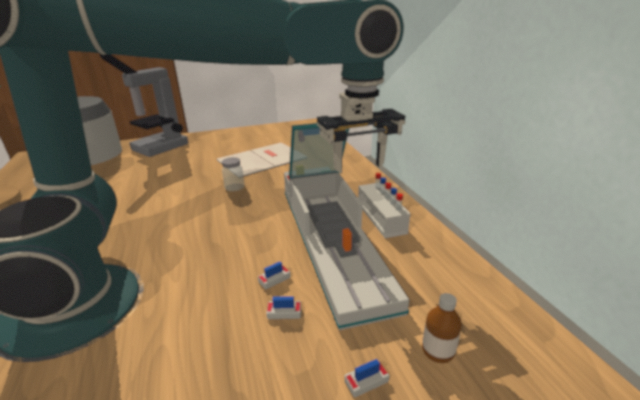

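View pics/a_wrist.png

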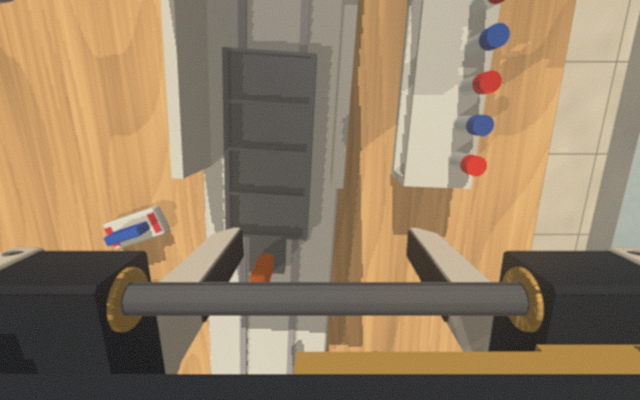

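Request:
move_arm --increments '[[[-0.2,-0.68,0.4],[0,0,0]],[[-0.2,-0.68,0.4],[0,0,0]],[[-0.2,-0.68,0.4],[0,0,0]],[[-0.2,-0.68,0.4],[0,0,0]],[[-0.2,-0.68,0.4],[0,0,0]]]'

```text
time_s: 1.77
tool_pos: [0.6242, -0.1714, 0.3198]
tool_rot: [0.0, 0.707, 0.707, 0.0]
force: [0.5, -0.6, 0.5]
grip_width: 0.093
gripper_force: 0.0
```

Request:
move_arm --increments '[[[0,0,0],[0,0,0]],[[0,0,0],[0,0,0]]]'

```text
time_s: 1.93
tool_pos: [0.6248, -0.1716, 0.32]
tool_rot: [0.001, 0.708, 0.706, 0.0]
force: [-0.1, 1.0, -1.1]
grip_width: 0.0926
gripper_force: 0.0
```

```bash
cat >> h.py <<'E'
from scipy.spatial.transform import Rotation as Rn
_g=manip.get_image
def shot(n,save=None):
    p=dict(_g(n)); 
    p['raw']=p.copy(); q=p['rotation']
    p['rotation']=Rn.from_quat(np.r_[q[1:],q[0]]).as_matrix()
    if save: cv2.imwrite(f'pics/{save}.png',p['color'])
    return p
def find(p,n): return [(px(f),f['conf']) for f in manip.find_in(p['raw'],n)]
E
python3 - <<'E'
from h import *
print(manip.sense()['tool_pos'])
P={c:shot(c,'b_'+c) for c in ['scene','side','wrist']}
for c,p in P.items():
  print(c,p['origin'],p['color'].shape,p['K'][0][0])
  for n,z in [('cart0',.03),('post_top',.1),('lid_pad',.2),('selector_top',.12),('tray_mid',.06),('reagent',.06),('swab_jar',.05),('tube_rack',.06)]:
    print(n,[(f[0].round().tolist(),round(f[1],2),atz(p,f[0],z).round(3).tolist()) for f in find(p,n)])
E
```

```text
[ 0.6247891  -0.17159497  0.3199552 ]
scene [1.34738468 0.58481691 1.11859698] (400, 640, 3) 473.728939970097
cart0 [([293.0, 169.0], 0.67, [0.448, -0.162, 0.03]), ([316.0, 183.0], 0.65, [0.455, -0.065, 0.03]), ([228.0, 158.0], 0.6, [0.534, -0.38, 0.03])]
post_top [([305.0, 214.0], 0.95, [0.634, 0.029, 0.1])]
lid_pad [([349.0, 207.0], 0.8, [0.616, 0.162, 0.2]), ([228.0, 159.0], 0.47, [0.665, -0.224, 0.2]), ([290.0, 277.0], 0.16, [0.88, 0.171, 0.2])]
selector_top [([385.0, 244.0], 0.69, [0.609, 0.277, 0.12])]
tray_mid [([199.0, 179.0], 0.71, [0.685, -0.356, 0.06]), ([304.0, 213.0], 0.7, [0.607, 0.002, 0.06])]
reagent [([200.0, 180.0], 0.92, [0.687, -0.351, 0.06])]
swab_jar [([470.0, 244.0], 0.67, [0.413, 0.452, 0.05])]
tube_rack [([289.0, 277.0], 0.85, [0.809, 0.107, 0.06]), ([337.0, 225.0], 0.61, [0.583, 0.108, 0.06])]
side [ 0.3307182  -0.75358305  0.58596153] (400, 640, 3) 376.9987940368923
cart0 [([275.0, 275.0], 0.86, [0.434, -0.087, 0.03]), ([283.0, 305.0], 0.71, [0.43, -0.185, 0.03]), ([364.0, 378.0], 0.66, [0.518, -0.392, 0.03])]
post_top [([333.0, 227.0], 0.89, [0.591, -0.046
[... 270 characters left out ...]
76, 0.06]), ([333.0, 225.0], 0.36, [0.615, 0.021, 0.06])]
swab_jar [([233.0, 170.0], 0.63, [0.414, 0.494, 0.05])]
tube_rack [([385.0, 208.0], 0.87, [0.781, 0.058, 0.06]), ([334.0, 225.0], 0.49, [0.616, 0.021, 0.06])]
wrist [ 0.62480521 -0.09837647  0.48380046] (400, 640, 3) 314.1198741709196
cart0 [([269.0, 279.0], 0.66, [0.534, -0.354, 0.03]), ([196.0, 91.0], 0.59, [0.448, -0.067, 0.03])]
post_top [([316.0, 47.0], 0.83, [0.615, -0.025, 0.1])]
lid_pad []
selector_top []
tray_mid [([314.0, 48.0], 0.74, [0.611, -0.018, 0.06])]
reagent [([366.0, 279.0], 0.81, [0.685, -0.336, 0.06])]
swab_jar []
tube_rack [([314.0, 48.0], 0.69, [0.611, -0.018, 0.06]), ([457.0, 21.0], 0.68, [0.784, 0.012, 0.06])]
```

View pics/b_wrist.png

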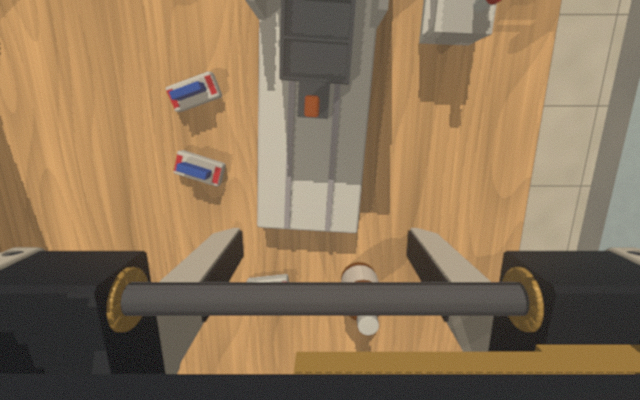

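```bash
cat > fit.py <<'E'
from h import *
from scipy.optimize import differential_evolution as DE
def W(a,L):  # analyser -> world
    x,y,yaw=a[:3]; c,s=np.cos(yaw),np.sin(yaw); L=np.atleast_2d(L)
    return np.c_[x+c*L[:,0]-s*L[:,1], y+s*L[:,0]+c*L[:,1], L[:,2]]
def segs(t):
    S=[((-.075,-.275,.045),(.075,-.275,.045)),((-.075,-.275,.045),(-.075,-.01,.045)),((.075,-.275,.045),(.075,-.01,.045))]
    for sx in (-.044,.044): S.append(((sx,t-.0935,.068),(sx,t+.0935,.068)))
    for yy in (-.0935,-.046,0,.046,.0935): S.append(((-.044,t+yy,.068),(.044,t+yy,.068)))
    return S
def score(a,views):
    v=0;n=0
    for p,m in views:
        for A,B in segs(a[3]):
            X=W(a,np.linspace(A,B,60)); c=(X-p['origin'])@p['rotation']; u=c@p['K'].T; u=u[:,:2]/u[:,2:]
            ok=(u[:,0]>2)&(u[:,0]<637)&(u[:,1]>2)&(u[:,1]<235); u=u[ok].astype(np.float32)
            if len(u)<2: continue
            # directional: gradient perpendicular to the segment
            d=u[-1]-u[0]; d/=np.linalg.norm(d)+1e-9; nrm=np.array([-d[1],d[0]])
            gx=cv2.remap(m[0],u[:,:1],u[:,1:],1).ravel(); gy=cv2.remap(m[1],u[:,:1],u[:,1:],1).ravel()
            v+=np.minimum(abs(gx*nrm[0]+gy*nrm[1]),60).sum(); n+=len(u)
    return -v/max(n,200)
def grad(p):
    g=cv2.GaussianBlur(cv2.cvtColor(p['color'],6).astype(np.float32),(0,0),1.2)
    return cv2.Sobel(g,5,1,0)/4,cv2.Sobel(g,5,0,1)/4
E
python3 - <<'E'
from fit import *
pb=shot('wrist')
pa=dict(pb); pa['color']=cv2.imread('pics/a_wrist.png'); pa['origin']=np.array([.67465356,.07129359,.38451035]); q=np.array([1.28302380e-01,9.91735055e-01,1.32619463e-04,-2.50459715e-04]);pa['rotation']=Rn.from_quat(np.r_[q[1:],q[0]]).as_matrix()
print(pa['rotation'].round(3).tolist(),pb['rotation'].round(3).tolist())
V=[(p,grad(p)) for p in (pa,pb)]
for s in (0,1):
    r=DE(score,[(.56,.68),(.05,.3),(-.12,.12),(-.2,.12)],args=(V,),seed=s,popsize=25,maxiter=150); print(r.x.round(4),r.fun)
a=r.x
for nm,p in (('fa',pa),('fb',pb)):
    im=p['color'].copy()
    for A,B in segs(a[3]):
        u=[tuple(int(round(k)) for k in proj(p,W(a,X)[0])) for X in (A,B)]; cv2.line(im,*u,(0,255,0),1)
    cv2.imwrite(f'pics/{nm}.png',im[:250])
cv2.imwrite('pics/fab.png',np.vstack([cv2.imread('pics/fa.png'),cv2.imread('pics/fb.png')]))
E
```

```text
[[1.0, 0.0, -0.0], [0.0, -0.967, -0.254], [-0.001, 0.254, -0.967]] [[1.0, 0.0, -0.0], [0.0, -0.967, -0.254], [-0.001, 0.254, -0.967]]
[ 0.6472  0.1717 -0.0388  0.1161] -12.703051567077637
[ 0.6469  0.1719 -0.0373  0.1084] -12.721323013305664
```

View pics/fab.png

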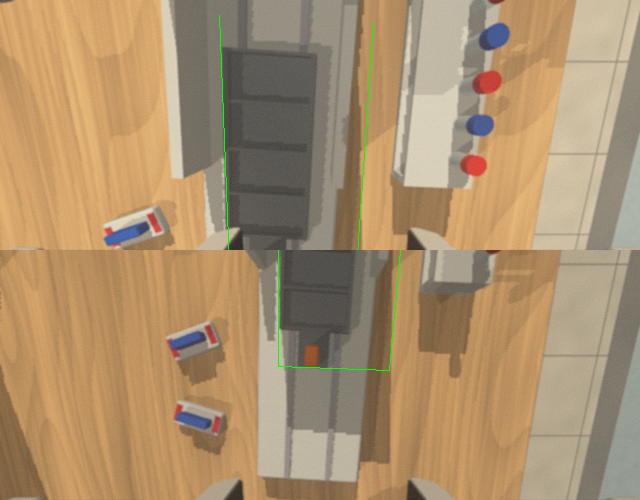

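```bash
cat > pa.py <<'E'
from fit import *
def oldwrist(f,o):
    q=np.array([1.28302380e-01,9.91735055e-01,1.32619463e-04,-2.50459715e-04])
    return dict(K=np.array([[314.12,0,324.69],[0,314.12,197.41],[0,0,1]]),origin=np.array(o),color=cv2.imread(f),rotation=Rn.from_quat(np.r_[q[1:],q[0]]).as_matrix())
pa=oldwrist('pics/a_wrist.png',[.67465356,.07129359,.38451035])
pb=oldwrist('pics/b_wrist.png',[.62480521,-.09837647,.48380046])
E
python3 - <<'E'
from pa import *
L=atz(pb,(258,226),.045);R=atz(pb,(357,232),.045); print(L,R,np.linalg.norm(R-L))
yaw=np.arctan2((R-L)[1],(R-L)[0]); m=(L+R)/2
o=m[:2]+.275*np.array([-np.sin(yaw),np.cos(yaw)]); print(yaw,o)
for uv in [(223,48),(317,54),(306,238),(224,232)]: print('tray',atz(pa,uv,.068))
V=[(p,grad(p)) for p in (pa,pb)]
for uv in [(223,48),(317,54),(306,238)]:
    X=atz(pa,uv,.068)[:2]-o; c,s=np.cos(yaw),np.sin(yaw); print('loc',c*X[0]+s*X[1],-s*X[0]+c*X[1])
np.save('init.npy',[*o,yaw])
X=atz(pa,(270,51),.068)[:2]-o; t=-np.sin(yaw)*X[0]+np.cos(yaw)*X[1]-.0935
i=np.array([*o,yaw,t]); print('init',i)
w=np.array([.015,.02,.05,.015])
for s in (0,1):
    r=DE(score,list(zip(i-w,i+w)),args=(V,),seed=s,popsize=25,maxiter=150); print(r.x.round(4),r.fun)
a=r.x;np.save('an.npy',a); out=[]
for p in (pa,pb):
    im=p['color'].copy()
    for A,B in segs(a[3]):
        u=[tuple(int(round(k)) for k in proj(p,W(a,X)[0])) for X in (A,B)]; cv2.line(im,*u,(0,255,0),1)
    out.append(im[:250,150:500])
cv2.imwrite('pics/fab2.png',np.hstack(out))
# post top triangulation: views pa? b wrist + side + scene
S=shot('scene');D=shot('side');Wb=shot('wrist')
def blob(p,lo,hi,box):
    h=cv2.cvtColor(p['color'],cv2.COLOR_BGR2HSV); m=cv2.inRange(h,lo,hi)
    k=np.zeros_like(m);x0,y0,x1,y1=box;k[y0:y1,x0:x1]=m[y0:y1,x0:x1]
    ys,xs=np.nonzero(k); return (len(xs),xs.min(),xs.max(),ys.min(),ys.max(),xs.mean(),ys.mean()) if len(xs) else None
for p,b in ((S,(260,150,340,240)),(D,(320,210,365,270)),(Wb,(290,80,340,130))): print(blob(p,(0,150,100),(14,255,255),b))
E
```

```text
[ 0.52589617 -0.2576358   0.045     ] [ 0.67266681 -0.26703363  0.045     ] 0.14707120767606566
-0.06394344248586117 [0.61685396 0.01210327]
tray [0.58029296 0.13106044 0.068     ]
tray [0.66732164 0.12593995 0.068     ]
tray [ 0.65435161 -0.05727405  0.068     ]
tray [ 0.56644925 -0.05041769  0.068     ]
loc -0.04408762770984827 0.11637781621259495
loc 0.04309039522504229 0.11682890758122465
loc 0.04185421876377001 -0.06683944796697149
init [ 0.61685396  0.01210327 -0.06394344  0.02310287]
[ 0.6158  0.0117 -0.0635  0.0259] -12.724020957946777
[ 0.6159  0.0118 -0.0643  0.0256] -12.687399864196777
(86, np.int64(275), np.int64(282), np.int64(188), np.int64(202), np.float64(278.59302325581393), np.float64(195.34883720930233))
(167, np.int64(343), np.int64(351), np.int64(229), np.int64(250), np.float64(346.6167664670659), np.float64(239.38922155688624))
(256, np.int64(305), np.int64(318), np.int64(95), np.int64(115), np.float64(311.14453125), np.float64(105.4296875))
```

View pics/fab2.png

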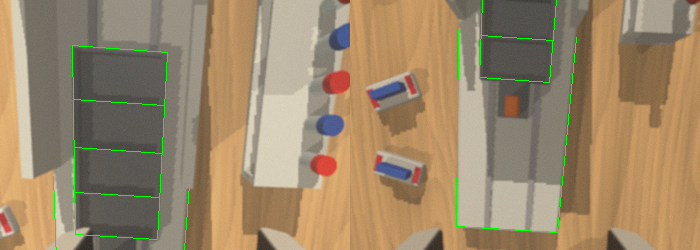

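```bash
python3 - <<'E'
from pa import *
a=np.load('an.npy')
S=shot('scene');D=shot('side')
X=tri([(pb,(311.5,105)),(S,(279,190.5)),(D,(347,231.5))]);print('post',X,[ (proj(p,X)).round(1) for p in (pb,S,D)])
def loc(X):
    d=np.array(X[:2])-a[:2];c,s=np.cos(a[2]),np.sin(a[2]);return np.array([c*d[0]+s*d[1],-s*d[0]+c*d[1]])
print('loc',loc(X),'rel tray',loc(X)[1]-a[3])
# carts: blue fin blobs + white-ish masks
h=lambda p:cv2.cvtColor(p['color'],cv2.COLOR_BGR2HSV)
for nm,p in (('pa',pa),('pb',pb),('S',S),('D',D)):
    m=cv2.inRange(h(p),(105,120,60),(125,255,255))
    n,l,st,ce=cv2.connectedComponentsWithStats(m)
    for i in range(1,n):
        if 15<st[i,4]<900:
            ys,xs=np.nonzero(l==i); r=cv2.minAreaRect(np.c_[xs,ys].astype(np.float32))
            P=np.array([atz(p,b,.042) for b in cv2.boxPoints(r)]);e=[P[1]-P[0],P[2]-P[1]];L=[np.linalg.norm(k) for k in e];k=e[int(L[1]>L[0])]
            print(nm,st[i].tolist(),ce[i].round(1),atz(p,ce[i],.03).round(3),np.round(L,3),'yaw',round(np.arctan2(k[1],k[0])%np.pi,2))
E
```

```text
post [ 0.60957132 -0.08673377  0.10828271] [array([311.6, 104.2]), array([279.1, 190.2]), array([347.3, 231.8])]
loc [-3.52859881e-05 -9.87455867e-02] rel tray -0.12432293283527589
pa [487, 24, 21, 23, 373] [497.1  34.6] [0.851 0.151 0.03 ] [0.02 0.02] yaw 1.72
pa [474, 116, 18, 19, 166] [482.7 124. ] [0.848 0.061 0.03 ] [0.018 0.019] yaw 1.7
pa [105, 224, 37, 21, 329] [122.6 234.7] [ 0.431 -0.069  0.03 ] [0.048 0.012] yaw 0.32
pb [171, 83, 29, 15, 180] [184.9  89.7] [ 0.433 -0.065  0.03 ] [0.04  0.008] yaw 0.33
pb [178, 164, 28, 14, 209] [191.5 170.3] [ 0.43  -0.177  0.03 ] [0.012 0.039] yaw 2.83
S [146, 56, 25, 9, 92] [158.   60.3] [ 0.249 -1.059  0.03 ] [0.034 0.122] yaw 1.77
S [637, 122, 3, 8, 17] [638.3 126.3] [-0.494  0.728  0.03 ] [0.007 0.046] yaw 0.2
S [226, 153, 7, 8, 29] [228.9 156.4] [ 0.528 -0.381  0.03 ] [0.032 0.016] yaw 0.14
S [287, 161, 11, 9, 55] [292.3 165.3] [ 0.434 -0.177  0.03 ] [0.041 0.021] yaw 2.85
S [327, 170, 28, 30, 267] [340.6 184.9] [0.415 0.007 0.03 ] [0.146 0.032] yaw 3.1
S [316, 174, 5, 11, 35] [317.9 179.1] [ 0.437 -0.068  0.03 ] [0.049 0.012] yaw 0.4
S [273, 256, 5, 7, 29] [274.9 259. ] [0.771 0.024 0.03 ] [0.011 0.021] yaw 0.68
S [293, 270, 5, 6, 25] [295.4 272.5] [0.773 0.099 0.03 ] [0.011 0.016] yaw 0.66
D [266, 263, 15, 14, 125] [273.  269.4] [ 0.435 -0.064  0.03 ] [0.042 0.027] yaw 0.38
D [274, 297, 19, 10, 174] [282.9 301.9] [ 0.432 -0.175  0.03 ] [0.037 0.026] yaw 2.8
D [356, 361, 23, 19, 264] [366.7 369.8] [ 0.528 -0.378  0.03 ] [0.045 0.02 ] yaw 0.13
```

Request:
move_arm --increments '[[[-0.1,0.57,-0.4],[0,0,-0.2]],[[-0.1,0.57,-0.4],[0,0,-0.2]],[[-0.1,0.56,-0.4],[0,0,-0.21]],[[0,0,-0.7],[0,0,0]],[[0,0,-0.7],[0,0,0]]]'

```text
time_s: 4.0
tool_pos: [0.6101, -0.0836, 0.1886]
tool_rot: [0.001, 0.729, 0.685, 0.001]
force: [1.0, 0.6, -0.0]
grip_width: 0.093
gripper_force: 0.0
```

Request:
move_arm --increments '[[[0,0,-0.7],[0,0,0]],[[0,0,-0.7],[0,0,0]],[[0,0,-0.6],[0,0,0]],[[0,0,-0.5],[0,0,0]],[[0,0,0],[0,0,0]]]'

```text
time_s: 4.42
tool_pos: [0.6075, -0.0846, 0.0582]
tool_rot: [-0.003, 0.729, 0.684, -0.002]
force: [0.2, 0.4, -0.5]
grip_width: 0.0928
gripper_force: 0.0
```

Request:
move_arm --increments '[[[0,0,0],[0,0,0]],[[0,0,0],[0,0,0]],[[0,0,0],[0,0,0]],[[0,0,0],[0,0,0]],[[0,0,0],[0,0,0]]]' --fingers 1 --newtons 40

```text
time_s: 4.83
tool_pos: [0.6105, -0.0851, 0.065]
tool_rot: [0.001, 0.729, 0.684, 0.001]
force: [-0.2, -0.5, -0.0]
grip_width: 0.0644
gripper_force: 0.0
```

Request:
move_arm --increments '[[[0,0,0],[0,0,0]],[[0,0,0],[0,0,0]],[[0,0,0],[0,0,0]],[[0,0,0],[0,0,0]],[[0,0,0],[0,0,0]]]'

```text
time_s: 5.25
tool_pos: [0.61, -0.085, 0.0636]
tool_rot: [-0.0, 0.729, 0.684, -0.0]
force: [1.0, -0.4, -0.5]
grip_width: 0.031
gripper_force: 0.0
```

Request:
move_arm --increments '[[[0,0,0],[0,0,0]],[[0,0,0],[0,0,0]],[[-0.025,-0.4,0],[0,0,0]],[[-0.025,-0.4,0],[0,0,0]],[[-0.025,-0.4,0],[0,0,0]]]'

```text
time_s: 5.67
tool_pos: [0.6059, -0.1451, 0.0636]
tool_rot: [-0.001, 0.729, 0.684, -0.0]
force: [-3.2, 2.5, 0.0]
grip_width: 0.0155
gripper_force: 40.0
```

Request:
move_arm --increments '[[[-0.025,-0.4,0],[0,0,0]],[[-0.025,-0.4,0],[0,0,0]],[[-0.025,-0.4,0],[0,0,0]],[[-0.02,-0.3,0],[0,0,0]],[[-0.01,-0.16,0],[0,0,0]]]'

```text
time_s: 6.08
tool_pos: [0.6005, -0.2294, 0.0635]
tool_rot: [-0.0, 0.73, 0.684, -0.0]
force: [-5.6, 3.1, 3.5]
grip_width: 0.0161
gripper_force: 40.0
```

Request:
move_arm --increments '[[[-0.01,-0.16,0],[0,0,0]],[[-0.01,-0.16,0],[0,0,0]],[[-0.01,-0.16,0],[0,0,0]]]'

```text
time_s: 6.33
tool_pos: [0.5991, -0.2515, 0.0636]
tool_rot: [-0.001, 0.729, 0.684, 0.0]
force: [-7.8, 2.7, 3.9]
grip_width: 0.016
gripper_force: 40.0
```

Request:
move_arm --increments '[[[-0.01,-0.16,0],[0,0,0]],[[-0.01,-0.16,0],[0,0,0]],[[0,0,0],[0,0,0]]]'

```text
time_s: 6.58
tool_pos: [0.5982, -0.2652, 0.0625]
tool_rot: [-0.003, 0.729, 0.684, 0.001]
force: [-4.9, 21.5, -0.4]
grip_width: 0.0153
gripper_force: 40.0
```

Request:
move_arm --increments '[[[-0.003,-0.08,0],[0,0,0]],[[0,0,0],[0,0,0]],[[0,0,0],[0,0,0]]]'

```text
time_s: 6.83
tool_pos: [0.598, -0.2682, 0.0622]
tool_rot: [-0.003, 0.729, 0.685, 0.001]
force: [-3.8, 27.9, -1.3]
grip_width: 0.016
gripper_force: 41.5
```

Request:
move_arm --increments '[[[0,0,0],[0,0,0]],[[0,0,0],[0,0,0]],[[0,0,0],[0,0,0]],[[0,0,0],[0,0,0]],[[0,0,0.2],[0,0,0]]]' --fingers 0.0

```text
time_s: 7.25
tool_pos: [0.5976, -0.2718, 0.0721]
tool_rot: [-0.001, 0.729, 0.684, -0.0]
force: [-0.6, -0.1, -0.8]
grip_width: 0.0442
gripper_force: 0.0
```

Request:
move_arm --increments '[[[0,0,0.6],[0,0,0]],[[0,0,0.8],[0,0,0]],[[-0.3,0,0.7],[0,0,0]],[[-0.6,0,0.5],[0,0,0]],[[0,0,0],[0,0,0]]]'

```text
time_s: 7.67
tool_pos: [0.5521, -0.273, 0.2115]
tool_rot: [0.004, 0.73, 0.684, 0.001]
force: [-0.5, 0.1, 0.7]
grip_width: 0.0464
gripper_force: 0.0
```

```bash
cat > carts.py <<'E'
from pa import *
def carts(views):
    out=[]
    for nm,p in views:
        m=cv2.inRange(cv2.cvtColor(p['color'],cv2.COLOR_BGR2HSV),(105,120,60),(125,255,255))
        n,l,st,ce=cv2.connectedComponentsWithStats(m)
        for i in range(1,n):
            X=atz(p,ce[i],.03)
            if 20<st[i,4]<900 and .3<X[0]<.72 and -.6<X[1]<.4:
                ys,xs=np.nonzero(l==i); r=cv2.minAreaRect(np.c_[xs,ys].astype(np.float32))
                P=np.array([atz(p,b,.042) for b in cv2.boxPoints(r)]);e=[P[1]-P[0],P[2]-P[1]];L=[np.linalg.norm(k) for k in e];k=e[int(L[1]>L[0])]
                print(nm,ce[i].round(1),st[i,4],X.round(3),np.round(L,3),'yaw',round((np.arctan2(k[1],k[0])+1.57)%np.pi-1.57,3))
def loc(a,X):
    d=np.array(X[:2])-a[:2];c,s=np.cos(a[2]),np.sin(a[2]);return np.array([c*d[0]+s*d[1],-s*d[0]+c*d[1]])
E
python3 - <<'E'
from carts import *
print(manip.sense()['tool_pos'])
P={c:shot(c,'c_'+c) for c in ['scene','side','wrist']}
carts(P.items())
a=np.load('an.npy')
w=P['wrist']; V=[(w,grad(w))]
i=np.array([*a[:3],-.138]); d=np.array([.003,.003,.01,.02])
for s in (0,1):
    r=DE(score,list(zip(i-d,i+d)),args=(V,),seed=s,popsize=25,maxiter=100);print(r.x.round(4),r.fun)
b=r.x
for A,B in segs(b[3]):
    u=[tuple(int(round(k)) for k in proj(w,W(b,X)[0])) for X in (A,B)]; cv2.line(w['color'],*u,(0,255,0),1)
cv2.imwrite('pics/c2.png',w['color'])
E
```

```text
[ 0.55208138 -0.27297729  0.2115496 ]
scene [228.9 156.5] 32 [ 0.528 -0.381  0.03 ] [0.032 0.016] yaw 0.137
scene [292.4 165.2] 53 [ 0.434 -0.177  0.03 ] [0.041 0.021] yaw -0.29
scene [340.5 185. ] 268 [0.416 0.007 0.03 ] [0.143 0.033] yaw -0.045
scene [317.9 179.1] 34 [ 0.437 -0.068  0.03 ] [0.049 0.012] yaw 0.357
side [273.  269.4] 125 [ 0.435 -0.064  0.03 ] [0.042 0.027] yaw 0.378
side [282.9 301.9] 174 [ 0.432 -0.175  0.03 ] [0.037 0.026] yaw -0.341
side [366.6 369.8] 263 [ 0.528 -0.378  0.03 ] [0.045 0.021] yaw 0.133
wrist [199.7  96.9] 399 [ 0.43  -0.175  0.03 ] [0.01 0.04] yaw -0.316
wrist [309.8 270.1] 517 [ 0.528 -0.38   0.03 ] [0.041 0.019] yaw 0.114
[ 0.6156  0.0119 -0.0658 -0.1437] -14.62271
[ 0.6151  0.012  -0.0631 -0.1438] -14.605510711669922
```

View pics/c2.png

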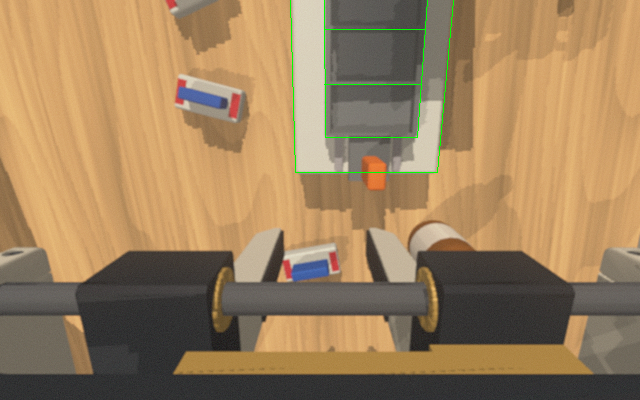

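Request:
move_arm --increments '[[[-0.5,0.4,-0.1],[0,0,1]],[[-0.5,0.4,-0.1],[0,0,1]],[[-0.5,0.4,-0.1],[0,0,1]],[[-0.5,0.4,-0.1],[0,0,1]],[[-0.4,0.36,0],[0,0,1]]]'

```text
time_s: 8.23
tool_pos: [0.4317, -0.1727, 0.1811]
tool_rot: [-0.002, 0.525, 0.851, -0.0]
force: [-0.2, 0.2, 0.6]
grip_width: 0.0464
gripper_force: 0.0
```

Request:
move_arm --increments '[[[0,0,0],[0,0,1]],[[0,0,0],[0,0,1]],[[0,0,0],[0,0,1]],[[0,0,0],[0,0,1]],[[0,0,0],[0,0,1]]]'

```text
time_s: 8.65
tool_pos: [0.4334, -0.1738, 0.1824]
tool_rot: [-0.001, 0.287, 0.958, 0.0]
force: [0.8, -0.2, 0.5]
grip_width: 0.0465
gripper_force: 0.0
```

Request:
move_arm --increments '[[[0,0,0],[0,0,1]],[[0,0,0],[0,0,1]],[[0,0,0],[0,0,0.64]],[[0,0,0],[0,0,0]],[[0,0,0],[0,0,0]]]'

```text
time_s: 9.07
tool_pos: [0.4334, -0.1739, 0.1827]
tool_rot: [-0.001, 0.156, 0.988, 0.0]
force: [-0.8, 0.4, -0.2]
grip_width: 0.046
gripper_force: 0.0
```

```bash
python3 - <<'E'
from carts import *
s=manip.sense();q=s['tool_rot'];print(s['tool_pos'],Rn.from_quat(np.r_[q[1:],q[0]]).as_matrix().round(3).tolist(),s['joint_positions'].round(2))
P={c:shot(c,'d_'+c) for c in ['scene','side','wrist']}
carts(P.items())
E
```

```text
[ 0.43342384 -0.17386833  0.18270419] [[-0.951, 0.308, -0.002], [0.308, 0.951, 0.001], [0.002, 0.0, -1.0]] [-0.44 -0.34  1.92  0.    1.56 -1.69]
scene [292.3 165.3] 54 [ 0.434 -0.177  0.03 ] [0.041 0.021] yaw -0.29
scene [226.6 166.8] 42 [ 0.571 -0.351  0.03 ] [0.039 0.016] yaw 0.128
scene [340.5 184.9] 267 [0.416 0.007 0.03 ] [0.144 0.032] yaw -0.037
scene [317.9 179.1] 34 [ 0.437 -0.068  0.03 ] [0.049 0.012] yaw 0.357
side [273.  269.4] 124 [ 0.435 -0.064  0.03 ] [0.042 0.027] yaw 0.378
side [282.9 301.9] 174 [ 0.432 -0.175  0.03 ] [0.037 0.026] yaw -0.341
side [381.3 348.8] 248 [ 0.57  -0.348  0.03 ] [0.046 0.023] yaw 0.125
wrist [429.1 157.4] 365 [ 0.438 -0.063  0.03 ] [0.009 0.041] yaw 0.334
wrist [321.5 187.3] 334 [ 0.434 -0.177  0.03 ] [0.009 0.04 ] yaw -0.312
```

View pics/d_wrist.png

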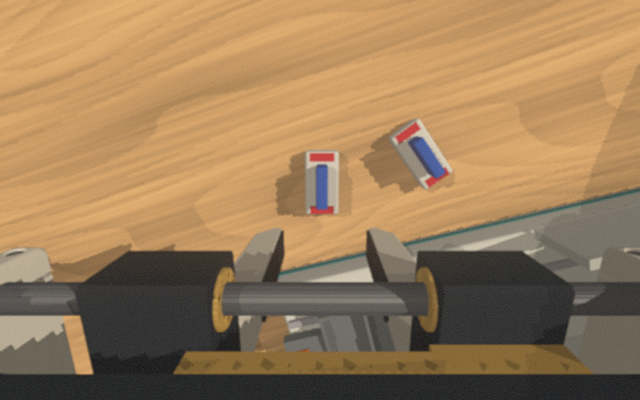

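Request:
move_arm --increments '[[[-0.03,-0.04,-0.7],[0,0,0]],[[0,0,-0.7],[0,0,0]],[[0,0,-0.7],[0,0,0]],[[0,0,-0.5],[0,0,0]],[[0,0,-0.3],[0,0,0]]]'

```text
time_s: 9.63
tool_pos: [0.4306, -0.1754, 0.0353]
tool_rot: [-0.002, 0.156, 0.988, 0.0]
force: [0.5, -0.7, 0.1]
grip_width: 0.0463
gripper_force: 0.0
```

Request:
move_arm --increments '[[[0,0,-0.18],[0,0,0]],[[0,0,-0.08],[0,0,0]],[[0,0,0],[0,0,0]]]'

```text
time_s: 9.88
tool_pos: [0.4318, -0.176, 0.0255]
tool_rot: [-0.0, 0.155, 0.988, 0.0]
force: [0.2, -1.0, -0.3]
grip_width: 0.0462
gripper_force: 0.0
```

Request:
move_arm --increments '[[[0,0,0],[0,0,0]],[[0,0,0],[0,0,0]],[[0,0,0],[0,0,0]],[[0,0,0],[0,0,0]],[[0,0,0],[0,0,0]]]' --fingers 1 --newtons 30

```text
time_s: 10.3
tool_pos: [0.4321, -0.1761, 0.0261]
tool_rot: [0.0, 0.155, 0.988, -0.0]
force: [-0.8, 0.6, 0.2]
grip_width: 0.0181
gripper_force: 0.0
```

Request:
move_arm --increments '[[[0,0,0],[0,0,0]],[[0,0,0],[0,0,0]],[[0,0,0.3],[0,0,0]],[[0,0,0.6],[0,0,0]],[[0,0,0.6],[0,0,0]]]'

```text
time_s: 10.72
tool_pos: [0.4311, -0.1757, 0.1007]
tool_rot: [-0.001, 0.155, 0.988, 0.0]
force: [0.8, -0.3, -0.2]
grip_width: 0.0118
gripper_force: 30.0
```

Request:
move_arm --increments '[[[0,0,0.7],[0,0,0]],[[0.5,0.3,0.6],[0,0,0.4]],[[0.65,0.4,0],[0,0,0.5]],[[0.65,0.4,0],[0,0,0.5]],[[0.65,0.4,0],[0,0,0.5]]]'

```text
time_s: 11.13
tool_pos: [0.5557, -0.1, 0.1662]
tool_rot: [0.001, 0.055, 0.998, -0.0]
force: [0.2, -2.0, -0.2]
grip_width: 0.0121
gripper_force: 30.0
```

Request:
move_arm --increments '[[[0.6,0.4,0],[0,0,0.48]],[[0.5,0.35,0],[0,0,0]],[[0.04,0.01,0],[0,0,0]],[[0,0,0],[0,0,0]],[[0,0,0],[0,0,0]]]'

```text
time_s: 11.55
tool_pos: [0.6108, -0.0632, 0.1651]
tool_rot: [-0.0, 0.031, 1.0, -0.0]
force: [0.3, 0.9, -1.3]
grip_width: 0.0118
gripper_force: 30.0
```

```bash
cat > bays.py <<'E'
from carts import *
A=np.array([.6155,.0119,-.0642,-.1437])
BY={i:W(A,[0,A[3]+y,.056])[0] for i,y in enumerate((-.069,-.023,.023,.069))}
if __name__=='__main__':
    s=manip.sense();q=s['tool_rot'];R=Rn.from_quat(np.r_[q[1:],q[0]]).as_matrix()
    print(s['tool_pos'].round(4),'toolyaw',np.arctan2(-R[0,1],R[1,1]).round(4),'tilt',R[:,2].round(3),s['grip_width'],s['gripper_force'])
    for i in BY: print(i,BY[i].round(4))
E
python3 bays.py; python3 - <<'E'
from bays import *
P={c:shot(c,'e_'+c) for c in ['scene','side','wrist']}
carts(P.items())
im=np.hstack([cv2.resize(P['side']['color'][180:330,230:430],(400,300)),cv2.resize(P['wrist']['color'],(400,300))])
cv2.imwrite('pics/e.png',im)
E
```

```text
[ 0.6108 -0.0632  0.1651] toolyaw -0.0617 tilt [-0.001 -0.    -1.   ] 0.011798378967750621 29.999647736549377
0 [ 0.6019 -0.2004  0.056 ]
1 [ 0.6048 -0.1545  0.056 ]
2 [ 0.6078 -0.1086  0.056 ]
3 [ 0.6107 -0.0626  0.056 ]
scene [226.6 166.8] 42 [ 0.571 -0.351  0.03 ] [0.039 0.016] yaw 0.128
scene [340.6 184.8] 265 [0.415 0.007 0.03 ] [0.141 0.033] yaw -0.047
scene [317.9 179. ] 34 [ 0.437 -0.068  0.03 ] [0.049 0.012] yaw 0.401
scene [280.7 181.3] 32 [ 0.517 -0.16   0.03 ] [0.037 0.013] yaw 0.682
side [337.5 203.7] 33 [0.685 0.175 0.03 ] [0.009 0.048] yaw 1.205
side [273.  269.4] 124 [ 0.435 -0.064  0.03 ] [0.042 0.027] yaw 0.378
side [381.3 348.8] 247 [ 0.57  -0.348  0.03 ] [0.046 0.023] yaw 0.133
wrist [314.3   5.3] 149 [ 0.449 -0.062  0.03 ] [0.011 0.009] yaw 1.508
```

View pics/e.png

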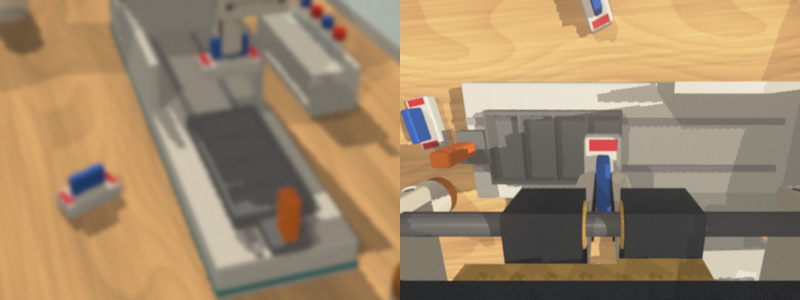

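Request:
move_arm --increments '[[[0,0.01,-0.5],[0,0,0]],[[0,0,-0.5],[0,0,0]],[[0,0,-0.3],[0,0,0]],[[0,0,-0.14],[0,0,0]],[[0,0,0],[0,0,0]]]'

```text
time_s: 12.12
tool_pos: [0.6104, -0.0628, 0.0923]
tool_rot: [-0.001, 0.031, 1.0, 0.0]
force: [-0.6, -0.3, 0.1]
grip_width: 0.0119
gripper_force: 30.0
```

Request:
move_arm --increments '[[[0,0,-0.1],[0,0,0]],[[0,0,-0.08],[0,0,0]],[[0,0,0],[0,0,0]]]'

```text
time_s: 12.37
tool_pos: [0.6114, -0.0626, 0.0846]
tool_rot: [0.0, 0.031, 1.0, -0.0]
force: [0.6, -0.0, -1.1]
grip_width: 0.012
gripper_force: 30.0
```

Request:
move_arm --increments '[[[0,0,-0.04],[0,0,0]],[[0,0,0],[0,0,0]]]'

```text
time_s: 12.53
tool_pos: [0.6114, -0.0626, 0.0827]
tool_rot: [0.0, 0.031, 1.0, -0.0]
force: [-1.5, -0.3, -0.1]
grip_width: 0.0119
gripper_force: 30.0
```

Request:
move_arm --increments '[[[0,0,0],[0,0,0]],[[0,0,0],[0,0,0]],[[0,0,0],[0,0,0]],[[0,0,0],[0,0,0]],[[0,0,0.2],[0,0,0]]]' --fingers 0.3

```text
time_s: 12.95
tool_pos: [0.6105, -0.0625, 0.0911]
tool_rot: [-0.001, 0.031, 1.0, 0.0]
force: [0.0, -0.3, -0.8]
grip_width: 0.032
gripper_force: 0.0
```

Request:
move_arm --increments '[[[0,0,0.4],[0,0,0]],[[0,0,0.6],[0,0,0]],[[0,0,0.6],[0,0,0]],[[0,0,0.2],[0,0,0]],[[0,0,0],[0,0,0]]]'

```text
time_s: 13.37
tool_pos: [0.6123, -0.0627, 0.1867]
tool_rot: [0.003, 0.031, 1.0, -0.0]
force: [-0.7, -0.2, -0.0]
grip_width: 0.0326
gripper_force: 0.0
```

```bash
python3 bays.py; python3 - <<'E'
from bays import *
P={c:shot(c,'f_'+c) for c in ['scene','side','wrist']}
carts(P.items())
im=np.hstack([cv2.resize(P['side']['color'][180:330,230:430],(400,300)),cv2.resize(P['wrist']['color'],(400,300))])
cv2.imwrite('pics/f.png',im)
E
```

```text
[ 0.6123 -0.0627  0.1867] toolyaw -0.0618 tilt [ 0.005 -0.001 -1.   ] 0.03258897883806456 0.0
0 [ 0.6019 -0.2004  0.056 ]
1 [ 0.6048 -0.1545  0.056 ]
2 [ 0.6078 -0.1086  0.056 ]
3 [ 0.6107 -0.0626  0.056 ]
scene [226.6 166.8] 42 [ 0.571 -0.351  0.03 ] [0.039 0.016] yaw 0.128
scene [340.7 184.8] 263 [0.415 0.007 0.03 ] [0.144 0.032] yaw -0.037
scene [317.9 179. ] 34 [ 0.437 -0.068  0.03 ] [0.049 0.012] yaw 0.401
scene [284.6 199.3] 72 [ 0.573 -0.099  0.03 ] [0.05  0.022] yaw 0.035
side [343.7 233.4] 134 [0.644 0.019 0.03 ] [0.046 0.038] yaw -0.002
side [273.  269.4] 125 [ 0.435 -0.064  0.03 ] [0.042 0.027] yaw 0.378
side [381.3 348.8] 249 [ 0.57  -0.348  0.03 ] [0.046 0.023] yaw 0.125
wrist [312.8   7.8] 200 [ 0.447 -0.062  0.03 ] [0.01  0.015] yaw 0.332
wrist [324.7 202.1] 583 [ 0.629 -0.063  0.03 ] [0.011 0.054] yaw -0.057
```

View pics/f.png

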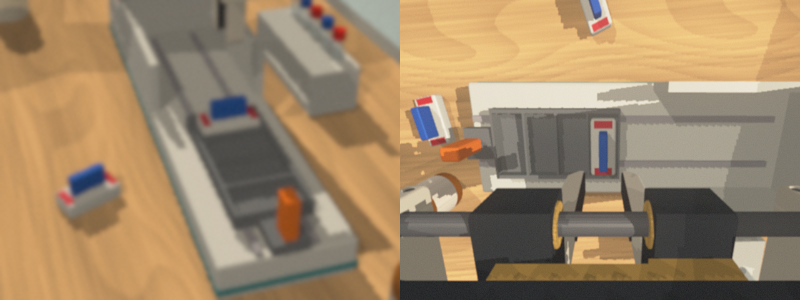

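Request:
move_arm --increments '[[[-0.7,-0.01,0],[0,0,0.8]],[[-0.7,-0.01,0],[0,0,0.8]],[[-0.7,-0.02,0],[0,0,0.8]],[[-0.7,-0.02,0],[0,0,0.8]],[[-0.72,0,0],[0,0,0.57]]]' --fingers 0

```text
time_s: 13.93
tool_pos: [0.4333, -0.0654, 0.1805]
tool_rot: [-0.001, -0.168, 0.986, 0.0]
force: [-0.1, 1.0, 1.3]
grip_width: 0.0461
gripper_force: 0.0
```

Request:
move_arm --increments '[[[0,0,-0.4],[0,0,0]],[[0,0,-0.4],[0,0,0]],[[0,0,0],[0,0,0]],[[0,0,0],[0,0,0]]]'

```text
time_s: 14.27
tool_pos: [0.4345, -0.0654, 0.1413]
tool_rot: [-0.001, -0.166, 0.986, 0.001]
force: [-0.4, -0.0, 0.1]
grip_width: 0.0462
gripper_force: 0.0
```

```bash
python3 bays.py; python3 - <<'E'
from bays import *
carts([('wrist',shot('wrist')),('side',shot('side'))])
E
```

```text
[ 0.4345 -0.0654  0.1413] toolyaw 0.3329 tilt [-0.003  0.001 -1.   ] 0.04620336569934506 0.0
0 [ 0.6019 -0.2004  0.056 ]
1 [ 0.6048 -0.1545  0.056 ]
2 [ 0.6078 -0.1086  0.056 ]
3 [ 0.6107 -0.0626  0.056 ]
wrist [321.9 199.2] 492 [ 0.438 -0.065  0.03 ] [0.009 0.042] yaw 0.335
wrist [  2.8 230.4] 271 [ 0.565 -0.338  0.03 ] [0.005 0.041] yaw 0.084
side [343.8 233.4] 133 [0.644 0.019 0.03 ] [0.046 0.038] yaw -0.002
side [273.  269.4] 125 [ 0.435 -0.064  0.03 ] [0.042 0.027] yaw 0.378
side [381.3 348.8] 250 [ 0.57  -0.348  0.03 ] [0.046 0.023] yaw 0.125
```

Request:
move_arm --increments '[[[0.03,0,-0.7],[0,0,0]],[[0,0,-0.7],[0,0,0]],[[0,0,-0.4],[0,0,0]],[[0,0,-0.3],[0,0,0]],[[0,0,-0.2],[0,0,0]]]'

```text
time_s: 14.78
tool_pos: [0.4367, -0.0655, 0.0264]
tool_rot: [-0.001, -0.166, 0.986, 0.0]
force: [-0.0, -0.5, -0.1]
grip_width: 0.0468
gripper_force: 0.0
```

Request:
move_arm --increments '[[[0,0,0],[0,0,0]],[[0,0,0],[0,0,0]],[[0,0,0],[0,0,0]],[[0,0,0],[0,0,0]],[[0,0,0],[0,0,0]]]' --fingers 1 --newtons 30

```text
time_s: 15.2
tool_pos: [0.4373, -0.0657, 0.0285]
tool_rot: [0.001, -0.166, 0.986, -0.0]
force: [-0.1, -0.2, -0.3]
grip_width: 0.0176
gripper_force: 0.0
```

Request:
move_arm --increments '[[[0,0,0],[0,0,0]],[[0,0,0],[0,0,0]],[[0,0,0.3],[0,0,0]],[[0,0,0.6],[0,0,0]],[[0,0,0.6],[0,0,0]]]'

```text
time_s: 15.62
tool_pos: [0.436, -0.0654, 0.1028]
tool_rot: [-0.001, -0.166, 0.986, 0.0]
force: [0.7, -0.4, -0.5]
grip_width: 0.0118
gripper_force: 30.0
```

Request:
move_arm --increments '[[[0,0,0.7],[0,0,0]],[[0.4,-0.2,0.6],[0,0,-0.6]],[[0.7,-0.35,0],[0,0,-0.8]],[[0.7,-0.4,0],[0,0,-0.8]],[[0.7,-0.4,0],[0,0,-0.8]]]'

```text
time_s: 16.03
tool_pos: [0.5634, -0.1339, 0.1682]
tool_rot: [0.001, -0.008, 1.0, -0.0]
force: [-0.3, 0.6, -0.6]
grip_width: 0.0115
gripper_force: 30.0
```

Request:
move_arm --increments '[[[0.6,-0.3,0],[0,0,-0.8]],[[0.27,-0.13,0],[0,0,0]],[[0,0,0],[0,0,0]],[[0,0,0],[0,0,0]]]'

```text
time_s: 16.37
tool_pos: [0.6053, -0.1547, 0.1667]
tool_rot: [-0.001, 0.032, 0.999, 0.0]
force: [-0.6, -0.2, -0.3]
grip_width: 0.0118
gripper_force: 30.0
```

```bash
python3 bays.py; python3 - <<'E'
from bays import *
carts([('wrist',shot('wrist','g_wrist')),('side',shot('side','g_side'))])
E
```

```text
[ 0.6053 -0.1547  0.1667] toolyaw -0.0649 tilt [-0.002  0.    -1.   ] 0.01180841885996494 29.99991863965988
0 [ 0.6019 -0.2004  0.056 ]
1 [ 0.6048 -0.1545  0.056 ]
2 [ 0.6078 -0.1086  0.056 ]
3 [ 0.6107 -0.0626  0.056 ]
side [350.1 224.9] 53 [0.675 0.051 0.03 ] [0.014 0.05 ] yaw 1.173
side [381.3 348.8] 247 [ 0.57  -0.348  0.03 ] [0.046 0.023] yaw 0.125
```

Request:
move_arm --increments '[[[0,0,-0.5],[0,0,0]],[[0,0,-0.5],[0,0,0]],[[0,0,-0.3],[0,0,0]],[[0,0,-0.14],[0,0,0]],[[0,0,0],[0,0,0]]]'

```text
time_s: 16.88
tool_pos: [0.6044, -0.1541, 0.0944]
tool_rot: [-0.001, 0.032, 0.999, 0.0]
force: [0.1, -1.0, -0.8]
grip_width: 0.0119
gripper_force: 30.0
```

Request:
move_arm --increments '[[[0,0,-0.1],[0,0,0]],[[0,0,-0.08],[0,0,0]],[[0,0,0],[0,0,0]]]'

```text
time_s: 17.13
tool_pos: [0.6054, -0.1546, 0.0867]
tool_rot: [0.0, 0.032, 0.999, -0.0]
force: [-0.8, 0.3, -0.8]
grip_width: 0.0112
gripper_force: 30.0
```

Request:
move_arm --increments '[[[0,0,-0.03],[0,0,0]],[[0,0,0],[0,0,0]]]'

```text
time_s: 17.3
tool_pos: [0.6054, -0.1546, 0.0853]
tool_rot: [0.0, 0.032, 0.999, -0.0]
force: [-0.5, 0.0, -0.4]
grip_width: 0.0117
gripper_force: 30.0
```

Request:
move_arm --increments '[[[0,0,0],[0,0,0]],[[0,0,0],[0,0,0]],[[0,0,0],[0,0,0]],[[0,0,0],[0,0,0]],[[0,0,0.2],[0,0,0]]]' --fingers 0.3

```text
time_s: 17.72
tool_pos: [0.6045, -0.1543, 0.0935]
tool_rot: [-0.001, 0.032, 0.999, 0.0]
force: [0.2, -0.1, -0.2]
grip_width: 0.032
gripper_force: 0.0
```

Request:
move_arm --increments '[[[0,0,0.4],[0,0,0]],[[0,0,0.6],[0,0,0]],[[0,0,0.6],[0,0,0]],[[0,0,0.2],[0,0,0]],[[0,0,0],[0,0,0]]]'

```text
time_s: 18.13
tool_pos: [0.6063, -0.1549, 0.1892]
tool_rot: [0.003, 0.032, 0.999, -0.001]
force: [0.1, -0.3, -0.3]
grip_width: 0.0328
gripper_force: 0.0
```

```bash
python3 bays.py; python3 - <<'E'
from bays import *
P={c:shot(c,'h_'+c) for c in ['scene','side','wrist']}
carts(P.items())
E
```

```text
[ 0.6063 -0.1549  0.1892] toolyaw -0.0649 tilt [ 0.005 -0.002 -1.   ] 0.032791105912832755 0.0
0 [ 0.6019 -0.2004  0.056 ]
1 [ 0.6048 -0.1545  0.056 ]
2 [ 0.6078 -0.1086  0.056 ]
3 [ 0.6107 -0.0626  0.056 ]
scene [226.6 166.8] 42 [ 0.571 -0.351  0.03 ] [0.039 0.016] yaw 0.128
scene [340.6 184.9] 264 [0.415 0.007 0.03 ] [0.144 0.032] yaw -0.034
scene [263.1 185.1] 78 [ 0.565 -0.195  0.03 ] [0.047 0.028] yaw -0.022
scene [284.6 199.3] 72 [ 0.573 -0.099  0.03 ] [0.05  0.022] yaw 0.035
side [343.8 233.4] 134 [0.644 0.019 0.03 ] [0.046 0.038] yaw -0.002
side [355.7 255.7] 193 [ 0.635 -0.081  0.03 ] [0.049 0.039] yaw -0.055
side [381.3 348.8] 247 [ 0.57  -0.348  0.03 ] [0.046 0.023] yaw 0.125
wrist [131.3 163.9] 877 [ 0.57 -0.35  0.03] [0.021 0.041] yaw 0.127
wrist [325.  198.7] 661 [ 0.62  -0.154  0.03 ] [0.012 0.054] yaw -0.06
wrist [431.2 201.8] 842 [ 0.631 -0.042  0.03 ] [0.054 0.018] yaw -0.074
```

Request:
move_arm --increments '[[[-0.15,-0.75,0],[0,0,0.4]],[[-0.15,-0.75,0],[0,0,0.4]],[[-0.15,-0.75,0],[0,0,0.4]],[[-0.15,-0.75,0],[0,0,0.4]],[[-0.17,-0.7,0],[0,0,0.23]]]' --fingers 0

```text
time_s: 18.7
tool_pos: [0.5657, -0.3412, 0.1832]
tool_rot: [-0.001, -0.065, 0.998, 0.001]
force: [0.6, -0.3, -0.1]
grip_width: 0.0462
gripper_force: 0.0
```

Request:
move_arm --increments '[[[0,-0.2,-0.4],[0,0,0]],[[0,0,-0.3],[0,0,0]],[[0,0,0],[0,0,0]],[[0,0,0],[0,0,0]]]'

```text
time_s: 19.03
tool_pos: [0.5663, -0.3482, 0.1481]
tool_rot: [-0.001, -0.063, 0.998, 0.001]
force: [0.1, -0.2, 0.4]
grip_width: 0.0463
gripper_force: 0.0
```

```bash
python3 bays.py|head -1; python3 - <<'E'
from bays import *
carts([('wrist',shot('wrist')),('side',shot('side'))])
E
```

```text
[ 0.5663 -0.3482  0.1481] toolyaw 0.1271 tilt [-0.003  0.002 -1.   ] 0.04628016542291209 0.0
wrist [321.3 200.2] 468 [ 0.573 -0.349  0.03 ] [0.009 0.041] yaw 0.128
wrist [564.5 268.8] 565 [ 0.613 -0.1    0.03 ] [0.018 0.037] yaw 1.24
side [337.4 235.4] 23 [0.625 0.015 0.03 ] [0.011 0.032] yaw 1.479
side [355.3 256. ] 182 [ 0.634 -0.082  0.03 ] [0.048 0.039] yaw -0.078
side [381.3 348.8] 246 [ 0.57  -0.348  0.03 ] [0.046 0.023] yaw 0.133
```

Request:
move_arm --increments '[[[0,-0.02,-0.7],[0,0,0]],[[0,0,-0.7],[0,0,0]],[[0,0,-0.5],[0,0,0]],[[0,0,-0.26],[0,0,0]],[[0,0,-0.16],[0,0,0]]]'

```text
time_s: 19.55
tool_pos: [0.5668, -0.3496, 0.0331]
tool_rot: [-0.0, -0.064, 0.998, 0.0]
force: [-0.2, 0.2, 1.0]
grip_width: 0.0464
gripper_force: 0.0
```

Request:
move_arm --increments '[[[0,0,0],[0,0,0]],[[0,0,0],[0,0,0]],[[0,0,0],[0,0,0]],[[0,0,0],[0,0,0]],[[0,0,0],[0,0,0]]]' --fingers 1 --newtons 30

```text
time_s: 19.97
tool_pos: [0.5672, -0.3509, 0.0353]
tool_rot: [0.001, -0.063, 0.998, -0.001]
force: [0.1, 0.1, -0.1]
grip_width: 0.0173
gripper_force: 0.0
```

Request:
move_arm --increments '[[[0,0,0],[0,0,0]],[[0,0,0],[0,0,0]],[[0,0,0.3],[0,0,0]],[[0,0,0.6],[0,0,0]],[[0,0,0.6],[0,0,0]]]'

```text
time_s: 20.38
tool_pos: [0.5661, -0.3502, 0.1099]
tool_rot: [-0.001, -0.063, 0.998, 0.001]
force: [0.3, 0.6, -0.6]
grip_width: 0.0117
gripper_force: 30.0
```

Request:
move_arm --increments '[[[0,0,0.7],[0,0,0]],[[0.1,0.4,0.6],[0,0,-0.3]],[[0.15,0.65,0],[0,0,-0.4]],[[0.15,0.65,0],[0,0,-0.4]],[[0.15,0.65,0],[0,0,-0.4]]]'

```text
time_s: 20.8
tool_pos: [0.5943, -0.232, 0.1758]
tool_rot: [0.001, 0.017, 1.0, -0.0]
force: [0.8, -0.8, -0.5]
grip_width: 0.0118
gripper_force: 30.0
```

Request:
move_arm --increments '[[[0.1,0.5,0],[0,0,-0.33]],[[0,0.15,0],[0,0,0]],[[0,0,0],[0,0,0]],[[0,0,0],[0,0,0]]]'

```text
time_s: 21.13
tool_pos: [0.5992, -0.2009, 0.1747]
tool_rot: [0.0, 0.032, 0.999, -0.0]
force: [0.2, 0.2, -1.5]
grip_width: 0.0115
gripper_force: 30.0
```

```bash
python3 bays.py|head -2; python3 - <<'E'
from bays import *
P={c:shot(c,'i_'+c) for c in ['scene','side','wrist']}
carts(P.items())
im=np.hstack([cv2.resize(P['side']['color'][180:330,270:470],(400,300)),cv2.resize(P['wrist']['color'],(400,300))])
cv2.imwrite('pics/i.png',im)
E
```

```text
[ 0.5992 -0.2009  0.1747] toolyaw -0.0636 tilt [ 0. -0. -1.] 0.011502674757432952 29.986570179462433
0 [ 0.6019 -0.2004  0.056 ]
scene [247.2 160.2] 37 [ 0.505 -0.317  0.03 ] [0.032 0.026] yaw 0.115
scene [340.5 184.9] 266 [0.416 0.007 0.03 ] [0.144 0.032] yaw -0.037
scene [263.1 185. ] 80 [ 0.565 -0.196  0.03 ] [0.047 0.028] yaw -0.022
scene [284.6 199.3] 72 [ 0.573 -0.099  0.03 ] [0.05  0.022] yaw 0.035
side [343.9 233.4] 135 [0.644 0.019 0.03 ] [0.047 0.038] yaw -0.002
side [364.5 237.5] 102 [ 0.687 -0.017  0.03 ] [0.053 0.047] yaw -0.153
side [353.8 258. ] 99 [ 0.627 -0.088  0.03 ] [0.043 0.035] yaw -0.346
wrist [383.2 206.2] 704 [ 0.623 -0.142  0.03 ] [0.055 0.015] yaw -0.075
```

View pics/i.png

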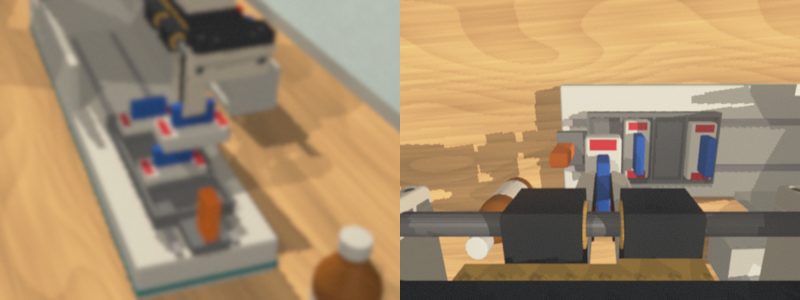

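Request:
move_arm --increments '[[[-0.02,0.01,-0.5],[0,0,0]],[[0,0,-0.5],[0,0,0]],[[0,0,-0.3],[0,0,0]],[[0,0,-0.14],[0,0,0]],[[0,0,0],[0,0,0]]]'

```text
time_s: 21.7
tool_pos: [0.5975, -0.2004, 0.1004]
tool_rot: [-0.001, 0.033, 0.999, 0.0]
force: [0.8, -0.0, -0.0]
grip_width: 0.0114
gripper_force: 30.0
```

Request:
move_arm --increments '[[[0,0,-0.1],[0,0,0]],[[0,0,-0.08],[0,0,0]],[[0,0,-0.02],[0,0,0]],[[0,0,0],[0,0,0]]]'

```text
time_s: 22.03
tool_pos: [0.5984, -0.2001, 0.0924]
tool_rot: [0.0, 0.032, 0.999, -0.0]
force: [0.2, -0.1, 0.1]
grip_width: 0.0118
gripper_force: 30.0
```

Request:
move_arm --increments '[[[0,0,0],[0,0,0]],[[0,0,0],[0,0,0]],[[0,0,0],[0,0,0]],[[0,0,0],[0,0,0]],[[0,0,0.2],[0,0,0]]]' --fingers 0.3

```text
time_s: 22.45
tool_pos: [0.5976, -0.1998, 0.1007]
tool_rot: [-0.001, 0.032, 0.999, 0.0]
force: [-0.5, 0.2, -0.1]
grip_width: 0.0322
gripper_force: 0.0
```

Request:
move_arm --increments '[[[0,0,0.4],[0,0,0]],[[0,0,0.6],[0,0,0]],[[0,0,0.6],[0,0,0]],[[0,0,0.4],[0,0,0]],[[0,0,0],[0,0,0]]]'

```text
time_s: 22.87
tool_pos: [0.5995, -0.2005, 0.2083]
tool_rot: [0.003, 0.032, 0.999, -0.001]
force: [0.4, 0.5, 0.3]
grip_width: 0.0327
gripper_force: 0.0
```

```bash
python3 bays.py|head -1; python3 - <<'E'
from bays import *
P={c:shot(c,'j_'+c) for c in ['scene','side','wrist']}
carts(P.items())
for n in ['cart0']: print([(c,[(f[0].round(),round(f[1],2)) for f in find(p,n)]) for c,p in P.items()])
im=np.hstack([cv2.resize(P['side']['color'][180:330,270:470],(400,300)),cv2.resize(P['wrist']['color'],(400,300))])
cv2.imwrite('pics/j.png',im)
E
```

```text
[ 0.5995 -0.2005  0.2083] toolyaw -0.0649 tilt [ 0.007 -0.002 -1.   ] 0.032705765827936585 0.0
scene [340.5 184.9] 266 [0.416 0.007 0.03 ] [0.144 0.032] yaw -0.037
scene [252.  178.6] 72 [ 0.563 -0.244  0.03 ] [0.043 0.029] yaw -0.226
scene [263.2 185.2] 78 [ 0.565 -0.195  0.03 ] [0.047 0.028] yaw -0.106
scene [284.6 199.3] 73 [ 0.573 -0.099  0.03 ] [0.05  0.022] yaw 0.035
side [343.7 233.4] 132 [0.643 0.019 0.03 ] [0.046 0.038] yaw -0.002
side [355.7 255.7] 193 [ 0.635 -0.081  0.03 ] [0.049 0.039] yaw -0.055
side [363.4 269.2] 180 [ 0.632 -0.134  0.03 ] [0.047 0.034] yaw -0.043
wrist [375.4 198. ] 597 [ 0.621 -0.144  0.03 ] [0.053 0.014] yaw -0.075
wrist [324.9 198.1] 499 [ 0.618 -0.2    0.03 ] [0.012 0.052] yaw -0.06
wrist [474.4 201.4] 785 [ 0.633 -0.033  0.03 ] [0.052 0.022] yaw -0.063
[('scene', [(array([265., 190.]), 0.81), (array([252., 180.]), 0.67), (array([287., 202.]), 0.51), (array([348., 206.]), 0.4)]), ('side', [(array([363., 277.]), 0.96), (array([341., 237.]), 0.85), (array([350., 261.]), 0.7), (array([364., 285.]), 0.58)]), ('wrist', [(array([463., 193.]), 0.91), (array([372., 189.]), 0.74), (array([324., 190.]), 0.56), (array([399., 187.]), 0.34)])]
```

View pics/j.png

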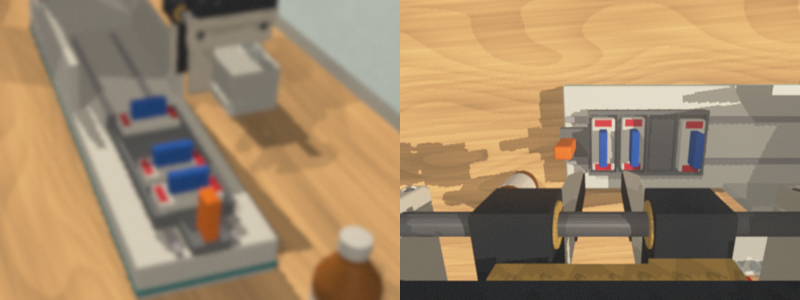

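Request:
move_arm --increments '[[[-0.02,-0.5,0],[0,0,0]],[[-0.03,-0.6,0],[0,0,0]],[[-0.03,-0.6,0],[0,0,0]],[[0,-0.29,-0.3],[0,0,0]],[[0,0,-0.6],[0,0,0]]]' --fingers 1 --newtons 40

```text
time_s: 23.58
tool_pos: [0.5948, -0.3027, 0.1584]
tool_rot: [0.002, 0.034, 0.999, -0.001]
force: [0.9, -1.1, 0.7]
grip_width: 0.0036
gripper_force: 0.0
```

Request:
move_arm --increments '[[[0,0,-0.7],[0,0,0]],[[0,0,-0.6],[0,0,0]],[[0,0,-0.4],[0,0,0]],[[0,0,-0.1],[0,0,0]],[[0,0,0],[0,0,0]]]'

```text
time_s: 24.0
tool_pos: [0.5933, -0.2988, 0.0645]
tool_rot: [-0.002, 0.032, 0.999, 0.001]
force: [-0.5, 0.4, -0.5]
grip_width: 0.0001
gripper_force: 0.0
```

```bash
python3 bays.py|head -1; python3 - <<'E'
from bays import *
print(loc(A,manip.sense()['tool_pos']))
E
```

```text
[ 0.5933 -0.2988  0.0645] toolyaw -0.0649 tilt [-0.003  0.002 -1.   ] 8.100635157352388e-05 0.0
[-0.00223863 -0.31145435]
```

Request:
move_arm --increments '[[[0.04,0.1,0.12],[0,0,0]],[[0.02,0.2,0],[0,0,0]],[[0.01,0.2,0],[0,0,0]],[[0.015,0.25,0],[0,0,0]],[[0.02,0.3,0],[0,0,0]]]'

```text
time_s: 24.42
tool_pos: [0.6004, -0.2466, 0.0752]
tool_rot: [0.001, 0.033, 0.999, -0.001]
force: [1.3, -2.3, 2.8]
grip_width: 0.0004
gripper_force: 1.4
```

Request:
move_arm --increments '[[[0.02,0.3,0],[0,0,0]],[[0.02,0.3,0],[0,0,0]],[[0.02,0.3,0],[0,0,0]],[[0.02,0.3,0],[0,0,0]],[[0.02,0.3,0],[0,0,0]]]'

```text
time_s: 24.83
tool_pos: [0.6045, -0.1704, 0.0731]
tool_rot: [-0.0, 0.032, 0.999, -0.0]
force: [1.0, -2.4, 3.6]
grip_width: 0.0007
gripper_force: 1.3
```

Request:
move_arm --increments '[[[0.02,0.3,0],[0,0,0]],[[0.02,0.3,0],[0,0,0]],[[0.02,0.3,0],[0,0,0]],[[0.02,0.3,0],[0,0,0]],[[0.02,0.3,0],[0,0,0]]]'

```text
time_s: 25.25
tool_pos: [0.6094, -0.0956, 0.0729]
tool_rot: [-0.0, 0.032, 0.999, 0.0]
force: [-1.7, -2.6, 2.0]
grip_width: 0.0005
gripper_force: 1.3
```

```bash
python3 bays.py|head -1; python3 - <<'E'
from bays import *
print(loc(A,manip.sense()['tool_pos']),manip.sense()['force'])
E
```

```text
[ 0.6094 -0.0956  0.0729] toolyaw -0.065 tilt [-0.  0. -1.] 0.00046638422383794706 1.3329982429286247
[ 0.00083009 -0.10764282] [-1.74621195 -2.62810813  1.99449706]
```

Request:
move_arm --increments '[[[0.015,0.25,0],[0,0,0]],[[0.015,0.25,0],[0,0,0]],[[0.01,0.15,0],[0,0,0]],[[0.01,0.15,0],[0,0,0]],[[0.005,0.1,0],[0,0,0]]]'

```text
time_s: 25.67
tool_pos: [0.6122, -0.052, 0.073]
tool_rot: [-0.0, 0.032, 0.999, -0.001]
force: [-1.2, -8.3, 0.9]
grip_width: 0.0003
gripper_force: 3.9
```

Request:
move_arm --increments '[[[0.005,0.1,0],[0,0,0]],[[0,0,0],[0,0,0]]]'

```text
time_s: 25.83
tool_pos: [0.6125, -0.0463, 0.0729]
tool_rot: [-0.0, 0.032, 0.999, 0.0]
force: [-0.5, 0.8, -0.2]
grip_width: 0.0002
gripper_force: 0.0
```

Request:
move_arm --increments '[[[0.005,0.1,0],[0,0,0]],[[0,0,0],[0,0,0]]]'

```text
time_s: 26.0
tool_pos: [0.6126, -0.0447, 0.073]
tool_rot: [-0.0, 0.033, 0.999, -0.003]
force: [-2.1, -24.0, 0.8]
grip_width: 0.0006
gripper_force: 12.2
```

Request:
move_arm --increments '[[[-0.02,-0.3,0],[0,0,0]],[[-0.02,-0.4,0.3],[0,0,0]],[[0,0,0.7],[0,0,0]],[[0,0,0.8],[0,0,0]],[[0,0,0.8],[0,0,0]]]'

```text
time_s: 26.42
tool_pos: [0.6102, -0.0774, 0.204]
tool_rot: [-0.001, 0.033, 0.999, 0.0]
force: [1.2, 0.1, 0.6]
grip_width: 0.0008
gripper_force: 0.0
```

Request:
move_arm --increments '[[[0,0,0.8],[0,0,0]],[[0,0,0.8],[0,0,0]],[[0,0,0.8],[0,0,0]],[[0,0,0],[0,0,0]]]'

```text
time_s: 26.75
tool_pos: [0.6117, -0.0773, 0.332]
tool_rot: [0.005, 0.032, 0.999, -0.0]
force: [0.1, -0.5, 1.1]
grip_width: 0.0006
gripper_force: 0.0
```

```bash
python3 bays.py|head -1; python3 - <<'E'
from bays import *
P={c:shot(c,'k_'+c) for c in ['scene','side','wrist']}
carts(P.items())
p=P['scene'];o,d=ray(p,(340.5,184.9)); n=np.array([np.cos(A[2]),np.sin(A[2]),0]); k=((np.r_[A[:2],0]-o)@n)/(d@n);X=o+k*d
l=loc(A,X);print('pad yz',l,X); dy,dz=.206-l[1],X[2]-.115; print('r',np.hypot(dy,dz),'theta',np.arctan2(dz,dy)-np.arctan2(.01,.178))
h=cv2.cvtColor(p['color'],cv2.COLOR_BGR2HSV); m=cv2.inRange(h,(20,150,120),(35,255,255))[220:290,340:420]; ys,xs=np.nonzero(m); print('sel',len(xs),xs.mean()+340,ys.mean()+220,ys.min()+220,xs.min()+340,xs.max()+340,ys.max()+220)
print(atz(p,(xs.mean()+340,ys.mean()+220),.115),loc(A,atz(p,(xs.mean()+340,ys.mean()+220),.115)))
im=np.hstack([cv2.resize(p['color'][150:300,220:420],(400,300)),cv2.resize(P['side']['color'][130:280,240:440],(400,300))]);cv2.imwrite('pics/k.png',im)
E
```

```text
[ 0.6117 -0.0773  0.332 ] toolyaw -0.0649 tilt [ 0.01  -0.001 -1.   ] 0.0005920538488446595 0.0
scene [340.6 184.8] 262 [0.415 0.007 0.03 ] [0.142 0.032] yaw -0.061
scene [310.7 215.2] 72 [0.579 0.007 0.03 ] [0.049 0.021] yaw -0.115
scene [322.6 223.1] 60 [0.583 0.055 0.03 ] [0.042 0.017] yaw -0.023
side [318.3 189.4] 77 [0.661 0.285 0.03 ] [0.041 0.042] yaw 1.295
side [327.5 207.6] 215 [0.649 0.163 0.03 ] [0.062 0.099] yaw 1.479
wrist [450.1 169.7] 310 [0.632 0.109 0.03 ] [0.047 0.017] yaw -0.078
wrist [414.6 169.8] 261 [0.629 0.056 0.03 ] [0.047 0.014] yaw -0.078
wrist [523.6 172.4] 177 [0.643 0.218 0.03 ] [0.046 0.014] yaw -0.078
pad yz [1.49186219e-16 1.24429375e-01] [0.62348288 0.13607304 0.27285545]
r 0.17768542773851637 theta 1.0377238061211569
sel 74 384.93243243243245 243.6081081081081 238 381 389 250
[0.60289054 0.27367145 0.115     ] [-0.02937767  0.26042321]
```

View pics/k.png

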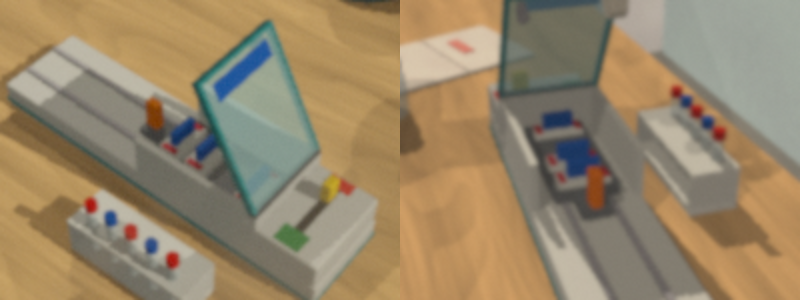

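Request:
move_arm --increments '[[[0,0,0.6],[0,0,0]],[[0.05,0.71,0],[0,0,0]],[[0.05,0.71,0],[0,0,0]],[[0.04,0.71,0],[0,0,0]],[[0.04,0.71,0],[0,0,0]]]'

```text
time_s: 27.32
tool_pos: [0.6194, 0.0663, 0.351]
tool_rot: [-0.001, 0.033, 0.999, 0.0]
force: [0.6, -0.5, 0.2]
grip_width: 0.0006
gripper_force: 0.0
```

Request:
move_arm --increments '[[[0.04,0.71,0],[0,0,0]],[[0.04,0.71,0],[0,0,0]],[[0.03,0.71,0],[0,0,0]],[[0,0,-0.5],[0,0,0]],[[0,0,0],[0,0,0]]]'

```text
time_s: 27.73
tool_pos: [0.6243, 0.1729, 0.3219]
tool_rot: [-0.004, 0.031, 1.0, -0.001]
force: [-0.4, -0.6, -2.2]
grip_width: 0.0002
gripper_force: 0.0
```

Request:
move_arm --increments '[[[0,0,-0.4],[0,0,0]],[[0,0,-0.2],[0,0,0]],[[0,0,0],[0,0,0]]]'

```text
time_s: 27.98
tool_pos: [0.6246, 0.1704, 0.2948]
tool_rot: [-0.002, 0.033, 0.999, -0.001]
force: [-1.0, -0.1, -0.3]
grip_width: 0.0003
gripper_force: 0.0
```

```bash
python3 bays.py|head -1; python3 - <<'E'
from bays import *
print(loc(A,manip.sense()['tool_pos']),manip.sense()['force'])
E
```

```text
[0.6246 0.1704 0.2948] toolyaw -0.0658 tilt [-0.005 -0.001 -1.   ] 0.00030691635362870614 0.0
[-0.00105552  0.1588015 ] [-1.02303347 -0.11011551 -0.29639481]
```

Request:
move_arm --increments '[[[-0.01,-0.17,-0.21],[0,0,0]],[[-0.01,-0.17,-0.21],[0,0,0]],[[-0.01,-0.21,-0.13],[0,0,0]],[[-0.01,-0.21,-0.13],[0,0,0]],[[-0.01,-0.2,-0.17],[0,0,0]]]'

```text
time_s: 28.4
tool_pos: [0.6228, 0.122, 0.2558]
tool_rot: [0.001, 0.033, 0.999, 0.0]
force: [0.2, 1.5, 4.9]
grip_width: 0.0003
gripper_force: 1.7
```

Request:
move_arm --increments '[[[-0.01,-0.2,-0.17],[0,0,0]],[[-0.01,-0.18,-0.2],[0,0,0]],[[-0.01,-0.18,-0.2],[0,0,0]],[[-0.01,-0.14,-0.22],[0,0,0]],[[-0.01,-0.14,-0.22],[0,0,0]]]'

```text
time_s: 28.82
tool_pos: [0.6202, 0.0805, 0.2039]
tool_rot: [0.0, 0.033, 0.999, -0.0]
force: [1.4, 0.0, 5.4]
grip_width: 0.0007
gripper_force: 1.8
```

Request:
move_arm --increments '[[[-0.01,-0.11,-0.24],[0,0,0]],[[-0.01,-0.11,-0.24],[0,0,0]],[[-0.01,-0.11,-0.26],[0,0,0]],[[-0.01,-0.11,-0.26],[0,0,0]],[[0,-0.05,-0.18],[0,0,0]]]'

```text
time_s: 29.23
tool_pos: [0.6177, 0.0565, 0.1437]
tool_rot: [-0.001, 0.032, 0.999, 0.0]
force: [-0.2, 1.7, 2.3]
grip_width: 0.0004
gripper_force: 1.1
```

```bash
python3 bays.py|head -1; python3 - <<'E'
from bays import *
print(loc(A,manip.sense()['tool_pos']),manip.sense()['force'])
E
```

```text
[0.6177 0.0565 0.1437] toolyaw -0.065 tilt [-0.002  0.    -1.   ] 0.0004467281343771035 1.1410984816029668
[-0.00065812  0.04464901] [-0.20641708  1.69600861  2.27872137]
```

Following nicely; now press down through the catch.

Request:
move_arm --increments '[[[0,-0.1,-0.16],[0,0,0]],[[0,-0.05,-0.12],[0,0,0]],[[0,0,-0.08],[0,0,0]],[[0,0,0],[0,0,0]]]'

```text
time_s: 29.57
tool_pos: [0.6179, 0.0493, 0.1267]
tool_rot: [-0.001, 0.032, 0.999, -0.0]
force: [-0.4, 0.7, -0.9]
grip_width: 0.0006
gripper_force: 0.0
```

Request:
move_arm --increments '[[[0,0,-0.1],[0,0,0]],[[0,0,0],[0,0,0]]]'

```text
time_s: 29.73
tool_pos: [0.6184, 0.0493, 0.125]
tool_rot: [0.001, 0.032, 0.999, -0.0]
force: [-7.2, 0.2, 17.0]
grip_width: 0.0006
gripper_force: 8.7
```

Request:
move_arm --increments '[[[0,0,0.4],[0,0,0]],[[0,0,0.7],[0,0,0]],[[-0.1,0.2,0.7],[0,0,0]],[[-0.15,0.7,0],[0,0,0]],[[-0.15,0.7,0],[0,0,0]]]'

```text
time_s: 30.15
tool_pos: [0.5988, 0.1295, 0.2153]
tool_rot: [0.002, 0.034, 0.999, 0.0]
force: [-0.2, 0.9, -0.7]
grip_width: 0.0003
gripper_force: 0.0
```

Request:
move_arm --increments '[[[-0.15,0.7,0],[0,0,0]],[[-0.15,0.7,0],[0,0,0]],[[-0.15,0.7,0],[0,0,0]],[[-0.15,0.7,0],[0,0,0]],[[0,0.13,0],[0,0,0]]]'

```text
time_s: 30.57
tool_pos: [0.5667, 0.28, 0.2125]
tool_rot: [-0.0, 0.031, 1.0, 0.0]
force: [1.1, 0.3, 1.0]
grip_width: 0.0005
gripper_force: 0.0
```

Request:
move_arm --increments '[[[0,0,0],[0,0,0]],[[0,0,0],[0,0,0]]]'

```text
time_s: 30.73
tool_pos: [0.5683, 0.2757, 0.2126]
tool_rot: [-0.0, 0.032, 0.999, -0.0]
force: [0.1, -0.5, 0.4]
grip_width: 0.0003
gripper_force: 0.0
```

```bash
python3 bays.py|head -1; cat > sel.py <<'E'
from bays import *
def sel(save):
    print(loc(A,manip.sense()['tool_pos']),manip.sense()['force'])
    P={c:shot(c) for c in ['scene','wrist']}
    obs=[]
    for c,p in P.items():
        u0=proj(p,W(A,[0,.262,.11])[0]); m=cv2.inRange(cv2.cvtColor(p['color'],cv2.COLOR_BGR2HSV),(20,150,90),(35,255,255))
        n,l,st,ce=cv2.connectedComponentsWithStats(m)
        k=[i for i in range(1,n) if st[i,4]>15 and np.linalg.norm(ce[i]-u0)<130]
        for i in k: print(c,st[i],ce[i].round(1),'loc@.115',loc(A,atz(p,ce[i],.115)).round(4))
    im=np.hstack([cv2.resize(P['scene']['color'][150:300,220:420],(400,300)),cv2.resize(P['wrist']['color'],(400,300))]);cv2.imwrite(f'pics/{save}.png',im)
E
python3 -c "from sel import *;sel('l')"
```

```text
[0.5683 0.2757 0.2126] toolyaw -0.0642 tilt [-0.    -0.001 -1.   ] 0.0003114731823900905 0.0
[-0.06405812  0.26017911] [ 0.143991   -0.53668562  0.3531694 ]
scene [381 237   9  14  72] [384.9 243.5] loc@.115 [-0.0298  0.2602]
wrist [316 214  16  20 226] [323.9 221.6] loc@.115 [-0.0432  0.2597]
wrist [324 239   2  10  17] [324.5 243.5] loc@.115 [-0.0224  0.2603]
```

View pics/l.png

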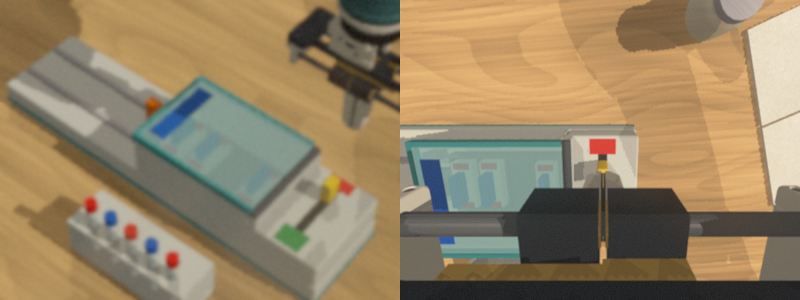

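Request:
move_arm --increments '[[[-0.06,0,-0.6],[0,0,0]],[[0,0,-0.6],[0,0,0]],[[0,0,-0.5],[0,0,0]],[[0,0,-0.35],[0,0,0]],[[0,0,-0.1],[0,0,0]]]'

```text
time_s: 31.25
tool_pos: [0.5645, 0.274, 0.1022]
tool_rot: [-0.002, 0.033, 0.999, -0.001]
force: [-0.4, -0.0, 0.1]
grip_width: 0.0004
gripper_force: 0.0
```

Request:
move_arm --increments '[[[0,0,0],[0,0,0]],[[0.15,-0.01,0],[0,0,0]],[[0.15,-0.01,0],[0,0,0]],[[0.15,-0.01,0],[0,0,0]],[[0.15,-0.01,0],[0,0,0]]]'

```text
time_s: 31.67
tool_pos: [0.5966, 0.274, 0.1067]
tool_rot: [0.001, 0.033, 0.999, 0.0]
force: [-2.0, -0.0, 1.2]
grip_width: 0.0004
gripper_force: 1.1
```

Request:
move_arm --increments '[[[0.2,-0.013,0],[0,0,0]],[[0.2,-0.013,0],[0,0,0]],[[0.2,-0.013,0],[0,0,0]],[[0.2,-0.013,0],[0,0,0]]]'

```text
time_s: 32.0
tool_pos: [0.6364, 0.2713, 0.1055]
tool_rot: [-0.0, 0.032, 0.999, 0.0]
force: [-3.6, 0.4, 0.9]
grip_width: 0.0004
gripper_force: 1.2
```

```bash
python3 bays.py|head -1; python3 -c "from sel import *;sel('m')"
```

```text
[0.6364 0.2713 0.1055] toolyaw -0.065 tilt [-0.  0. -1.] 0.0004454679844373002 1.1813354026526213
[0.00420175 0.26019319] [-3.61060139  0.4055738   0.90616036]
scene [369 251   8  13  72] [372.7 257.3] loc@.115 [0.029  0.2614]
```

Request:
move_arm --increments '[[[0.12,-0.008,0],[0,0,0]],[[0.1,-0.006,0],[0,0,0]],[[0,0,0],[0,0,0]]]'

```text
time_s: 32.35
tool_pos: [0.6421, 0.2709, 0.1052]
tool_rot: [-0.006, 0.032, 0.999, -0.001]
force: [-41.6, -3.9, 16.7]
grip_width: 0.0003
gripper_force: 20.9
```

Request:
move_arm --increments '[[[0.06,0,0],[0,0,0]],[[0.06,0,0],[0,0,0]],[[0,0,0],[0,0,0]]]'

```text
time_s: 32.6
tool_pos: [0.6432, 0.271, 0.1054]
tool_rot: [-0.011, 0.032, 0.999, -0.002]
force: [-88.8, -10.6, 37.3]
grip_width: 0.0005
gripper_force: 44.7
```

Request:
move_arm --increments '[[[-0.3,0,0],[0,0,0]],[[-0.4,0,0],[0,0,0]],[[-0.2,0,0.4],[0,0,0]],[[0,0,0.8],[0,0,0]],[[0,0,0.8],[0,0,0]]]'

```text
time_s: 33.02
tool_pos: [0.6061, 0.2705, 0.2057]
tool_rot: [-0.001, 0.032, 0.999, -0.001]
force: [0.4, 0.3, 0.1]
grip_width: 0.0005
gripper_force: 0.0
```

Request:
move_arm --increments '[[[-0.6,0,0.5],[0,0,0]],[[-0.6,0,0.3],[0,0,0]],[[-0.6,0,0],[0,0,0]],[[0,0,0],[0,0,0]]]'

```text
time_s: 33.35
tool_pos: [0.5143, 0.271, 0.2478]
tool_rot: [0.001, 0.032, 0.999, 0.001]
force: [-0.9, -0.1, 0.4]
grip_width: 0.0005
gripper_force: 0.0
```

```bash
python3 bays.py|head -1; python3 -c "
from sel import *
sel('n')
P={c:shot(c) for c in ['scene','side']}
for n in ['tube_rack','reagent','swab_jar']: print(n,[(c,f[0].round(),round(f[1],2)) for c,p in P.items() for f in find(p,n)[:1]])
im=np.hstack([cv2.resize(P['scene']['color'][150:300,220:420],(400,300)),cv2.resize(P['side']['color'][130:280,240:440],(400,300))]);cv2.imwrite('pics/n.png',im)"
```

```text
[0.5143 0.271  0.2478] toolyaw -0.0637 tilt [ 0.003  0.002 -1.   ] 0.0004643522159045449 0.0
[-0.11756721  0.2520506 ] [-0.87382594 -0.12057805  0.358774  ]
scene [369 252   8  13  71] [372.1 257.8] loc@.115 [0.0313 0.2611]
wrist [324 317   6  18  86] [326.3 326.7] loc@.115 [0.0389 0.255 ]
tube_rack [('scene', array([291., 277.]), 0.76), ('side', array([382., 206.]), 0.57)]
reagent [('scene', array([199., 181.]), 0.83)]
swab_jar [('scene', array([472., 241.]), 0.59)]
```

View pics/n.png

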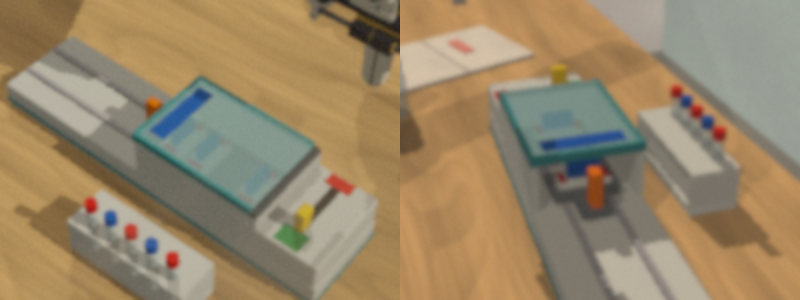

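```bash
python3 -c "
from station import manip
print(manip.close_job())"
```

```text
the job is handed in; nothing more can be done
None
```

The job is done and handed in at about 33 s: all three cartridges I found are loaded flat, the tray is pushed home against its stop, the lid is shut, the selector is at its green end, and the rack, bottle and jar weren't touched. The selector push peaked at 89 N at the wrist (limit 120 N), and the hand-in returned no verdict.

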